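# Stack blanks under the drilling template and clamp them in the machine vise

### The arm

A 6-joint arm with a two-finger parallel gripper is mounted at the origin on the work surface. World frame = base frame: x ahead of the robot, y to its left, z up, the work surface at z = 0. Lengths are in mm, angles in rad, forces in N, time in s.
With the tool pointing down it reaches from about 300 to 750 mm from the base axis. Payload 8.5 kg.
Tool frame: the origin (TCP) lies between the finger pads; the fingertips stand 17 mm ahead of it and the grasp point (between the pads) lies 2 mm behind it; z points along the fingers, y is the direction in which the jaws open and shut (so a half turn about z gives the same grasp; the last joint's range is limited). The gripper opens to 88 mm and grips with 3 to 60 N. Pads are 18 mm wide; open, the fingers measure 123 mm over their backs; the gripper's body (75 mm by 187 mm) begins 45 mm behind the grasp point.
Start: joints at [-1.541, 0.381, 1.297, -0, 1.464, -0.215], TCP at [133.295, -533.585, 255.748] pointing down, gripper open.
Joint ranges: [-3.11, 3.11], [-0.89, 2.33], [0.22, 2.48], [-1.42, 4.56], [0.17, 2.85], [-2.88, 2.88]. Speed limits (rad/s): [2.39, 2.39, 3.14, 3.14, 3.14, 3.14].

### API

Orientations are given as a unit quaternion [w, x, y, z].
In Python, from station import arm gives the robot as it stands. The module is installed in compiled form; this text tells all that it offers.
- The arm moves only by the shell command python3 -m handwheel 'ROWS' [FORCE]. ROWS is JSON, a list of rows, each a list of 5 numbers: the opening in per cent of the stroke, from 0 (shut) to 100 (fully open), then the shift along the tool's x, y, z as a fraction of full scale, then the turn about the tool's z as a fraction of full scale. A call has 1 to 12 rows; each row shifts and turns the pose as measured when the row begins, along the tool's axes as they then stand; what a row does not reach is not made up. Full scale, the value 1, is 600 mm for a shift and 360 degrees for a turn. A row lasts 1/12 s, in which the tool goes at most 41.7 mm and 7.16 degrees, less where a joint would pass 70% of its speed; a pose out of reach is approached as far as the arm can. A call with a number of a shift or a turn outside -1 to 1 is refused whole. A call with a gripper value outside its range is refused whole. The fingers move at their own pace and stop on an object; FORCE is the grip in N (left out, the last holds). Time passes only in rows, so rows that do not move let the fingers close. It gives the time, the measured TCP pose, the force and the opening at its end, in the units of the state.
- arm.state(): the state, without advancing time (a new reading comes with each control period).
- arm.camera(name): name is "scene" or "top"; returns a dict with "image" (400x640x3 uint8, red, green, blue), "K" (3x3 intrinsics, pixels), "k1" (the pictures are not rectified: a ray, as slopes to the right and down, at radius r is drawn at 1 + k1 r^2 times it, then the intrinsics apply), "extrinsics" (4x4, takes a point from world to camera coordinates). Camera axes: x right, y down, z forward; pixel columns grow to the right and rows downward; lengths in mm; the calibration is good to about 2 mm. A picture is of the moment at which its call begins. There is no depth.
- arm.close_job(): hands the job in, once; it reports no verdict.
The state is a dict: "time": time; "joints": joint angles; "joint_velocities": joint speeds; "joint_torque": joint torques, N m; "ee_pos": TCP position; "ee_rot": TCP orientation; "wrist_force": force on the tool from outside, world axes, zero at the start; "moment": the same for the moment, N m; "opening": opening from 0.0 (shut) to 1.0 (fully open).
Only numpy, scipy, OpenCV 4.12 (cv2) and the standard library are available. Lean on these libraries where they do the work, as an engineer would, in place of code of your own. Each camera call takes 0.05 s, during which the arm holds its last target.

### The job

Get the vise ready for stack-drilling: first clear the offcut off the vise's bed into the scrap tub, then lay the wood backing board flat on the bed in the middle of the jaws, pile every aluminium blank on it with edges flush and the steel drilling template on top, all with their 70 mm length running from jaw to jaw. With the jaw still clear of the pile, press the template down with a firm push of one or two kilograms so that everything sits level, and then crank the vise closed until the jaw grips the whole pile firmly. Leave the jar, the tin box and the hammer where they are.

Things in the scene. Friction and masses are not known exactly. Their poses are not given: they have to be found in the camera images.
- vise: Machine vise, grey cast body on a dark hardwood riser (250 x 150 x 45 mm), fixed. Origin on the bench under the riser's centre; x along the screw from the crank end to the fixed jaw, z up. The flat bed between the jaws is 100 mm wide in y, 95 mm above the bench; both jaw faces are 100 mm wide and rise 40 mm above it. Fixed jaw's face at x = +40 mm; screw at y = 0, 75 mm above the bench.
- bed (a point): Point on the bed, at the foot of the fixed jaw's face, in the middle of its width (x = 40, y = 0, z = 95 mm in the vise's frame, same axes).
- jaw: The moving jaw, grey with a steel face. Origin on the bed at the foot of its face, mid-width; axes as the vise's. It slides along x; the gap to the fixed jaw is 40 mm minus its x in the vise's frame: 84 to 98 mm at the start, 70 mm when it touches the pile. Only the crank moves it.
- crank (a joint): Turn of the crank (rad), 0 to 40. At 0 and every full turn the handle is straight above the screw. Clockwise, seen from the crank end facing the vise, is positive and closes the jaw 8 mm a turn. Takes about 8 N at the handle and stays where left. With the jaw on the work the jaw stops and the crank stiffens gradually; half a turn more makes the grip firm.
- grip (a point): Place to hold the crank's handle: a black, freely turning sleeve, 18 mm in diameter, 52 mm long, parallel to the screw, 42 mm from its axis, pointing away from the vise. The point is on the sleeve's axis, 195 mm from the vise's origin along -x, 34 mm out from the crank arm; 19 mm of sleeve lie beyond it. At its lowest it is 33 mm above the bench. It turns with the sleeve: use its position.
- backing: Light wood backing board 70 x 50 mm, its x axis along the 70 mm side; origin at the centre of its underside; 10 mm thick.
- template: Drilling template: a dark steel plate with four small brass-ringed guide holes near its corners, 70 x 50 mm, its x axis along the 70 mm side; origin at the centre of its underside; 8 mm thick; 0.2 kg. Either end may go first.
- offcut: Aluminium offcut of the last job, a bar 45 x 24 x 12 mm, lying on the vise's bed; x axis along the 45 mm side, origin at the centre of its underside.
- tub: Open round blue plastic scrap tub, 140 mm across at the rim and 120 at the foot, 55 mm high, wall 3 mm, floor 4 mm thick; loose; origin at the centre of its underside, z up.
- jar: Amber glass jar with a brass cap, 44 mm in diameter and 55 mm high; a bystander. Origin at the centre of its underside.
- tin: Green tin box 89 x 144 x 60 mm; a bystander. Origin at the centre of its underside.
- hammer: Chasing hammer 260 mm long, lying; a bystander. Axes: x along the handle towards the head.
- blank0: Plain aluminium blank 70 x 50 mm, its x axis along the 70 mm side; origin at the centre of its underside; 6 mm thick. Two to four such blanks are present (blank0 to blank3), all alike.
- blank1: Plain aluminium blank 70 x 50 mm, its x axis along the 70 mm side; origin at the centre of its underside; 6 mm thick. Two to four such blanks are present (blank0 to blank3), all alike.
- blank2: Plain aluminium blank 70 x 50 mm, its x axis along the 70 mm side; origin at the centre of its underside; 6 mm thick. Two to four such blanks are present (blank0 to blank3), all alike.
- blank3: Plain aluminium blank 70 x 50 mm, its x axis along the 70 mm side; origin at the centre of its underside; 6 mm thick. Two to four such blanks are present (blank0 to blank3), all alike.

How it is judged:
By the outcome, as a careful person would: the job done as asked, in the order asked, and still so for the second after the job is handed in, with the robot touching nothing.
Of blank0, blank1, blank2, blank3 only 2 to 4 are there at a start; the rules pass over those that are not, and their reading is None.
At some moment in a run one of template, tub may be knocked a few centimetres aside while the robot is not near it.
Once in a run the grip may slacken for a moment while it holds something.
It also fails if it takes over 210 s, if anything falls off the work surface, if the arm or the gripper's body presses on something with over 40 N, if the wrist force passes 120 N, or if a joint passes its speed limit or range.

## Working session

There is one attempt and no reset: what is moved stays moved. The work goes in short steps, Python scripts to look and compute and a shell command to move; the robot and the scene stay as the last step left them, time stands still between calls to the robot, and variables do not carry over. Pictures are saved under pics/ and viewed, and the job is handed in when it is done.

```bash
mkdir -p pics
python3 - <<'E'
from station import arm
import cv2
print(arm.state())
for n in("scene","top"):
    c=arm.camera(n); cv2.imwrite(f"pics/{n}0.png",c["image"][:,:,::-1]); print(n,c["K"],c["k1"],c["extrinsics"])
E
```

```text
{'time': 0.0, 'joints': array([-1.54128515e+00,  3.81194186e-01,  1.29827328e+00, -1.36340745e-05,
        1.46360056e+00, -2.15278237e-01]), 'joint_velocities': array([ 0.0010127 ,  0.00012029,  0.00052402,  0.00076152, -0.00079903,
       -0.00013961]), 'joint_torque': array([-5.59924720e-04, -4.37928593e+01, -2.24555790e+01,  7.13070855e-02,
        3.53223318e-02, -1.02321210e-04]), 'ee_pos': array([ 133.2918406 , -533.33176743,  255.13450589]), 'ee_rot': array([-7.35135583e-04,  9.92518754e-01,  1.22090041e-01,  6.16723248e-05]), 'wrist_force': array([ 0.4386104 , -0.04391166, -0.27593844]), 'moment': array([ 0.02800117, -0.04497687,  0.02906184]), 'opening': 1.002738493511797}
scene [[375.58550338   0.         318.08590006]
 [  0.         375.58550338 197.42920304]
 [  0.           0.           1.        ]] 0.0274889056791143 [[ 4.07239814e-01  9.13321038e-01 -6.44417132e-04 -2.83290143e+02]
 [ 7.76886836e-01 -3.46776111e-01 -5.25540839e-01 -3.72781433e+02]
 [-4.80210973e-01  2.13520514e-01 -8.50768130e-01  1.41559801e+03]
 [ 0.00000000e+00  0.00000000e+00  0.00000000e+00  1.00000000e+00]]
top [[442.63671136   0.         321.65010396]
 [  0.         442.63671136 193.92274798]
 [  0.           0.           1.        ]] 0.023178428628896106 [[ 4.72082556e-03 -9.99921732e-01  1.15863495e-02  5.00433275e+01]
 [-9.95300105e-01 -5.81907113e-03 -9.66635352e-02  5.95638038e+02]
 [ 9.67233913e-02 -1.10755632e-02 -9.95249676e-01  1.23281713e+03]
 [ 0.00000000e+00  0.00000000e+00  0.00000000e+00  1.00000000e+00]]
```

View pics/scene0.png

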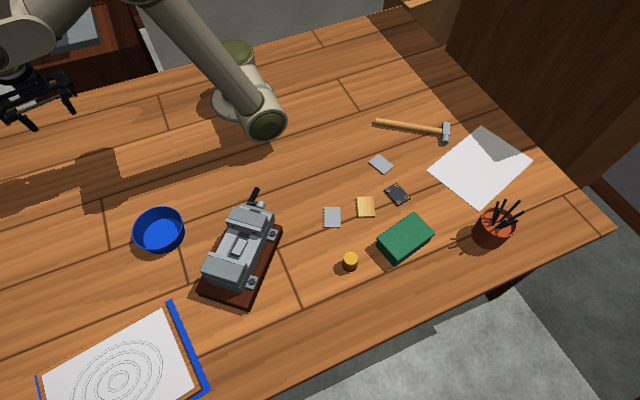

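View pics/top0.png

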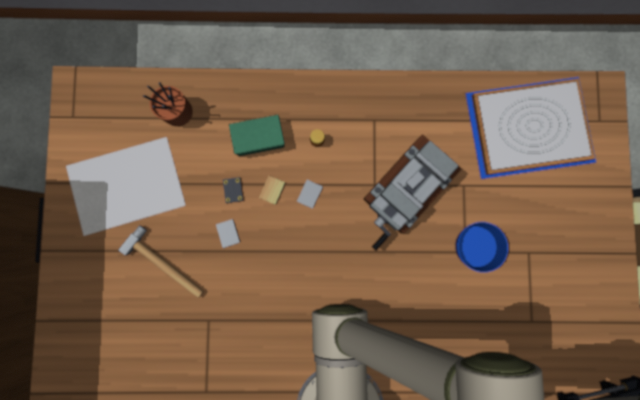

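```bash
cat > h.py <<'E'
from station import arm
import cv2, numpy as np
from scipy.spatial.transform import Rotation as R
def cam(n):
    c=arm.camera(n); return c
def proj(c,P):
    P=np.atleast_2d(P).astype(float); E=c["extrinsics"]; q=P@E[:3,:3].T+E[:3,3]
    x=q[:,:2]/q[:,2:]; r2=(x**2).sum(1,keepdims=True); x=x*(1+c["k1"]*r2)
    return x*[c["K"][0,0],c["K"][1,1]]+c["K"][:2,2]
def ray(c,uv):
    uv=np.atleast_2d(uv).astype(float)
    d=np.array([c["k1"],0,0,0,0.])
    x=cv2.undistortPoints(uv.reshape(-1,1,2),c["K"],d).reshape(-1,2)
    E=c["extrinsics"]; D=np.c_[x,np.ones(len(x))]@E[:3,:3]; o=-E[:3,:3].T@E[:3,3]
    return o,D
def onz(c,uv,z):
    o,D=ray(c,uv); t=(z-o[2])/D[:,2]; return o+D*t[:,None]
def crop(c,x0,y0,x1,y1,name,s=4):
    im=cv2.resize(c["image"][y0:y1,x0:x1,::-1],None,fx=s,fy=s,interpolation=cv2.INTER_CUBIC); cv2.imwrite(f"pics/{name}.png",im)
def tri(c1,u1,c2,u2):
    o1,d1=ray(c1,u1);o2,d2=ray(c2,u2);d1=d1[0]/np.linalg.norm(d1[0]);d2=d2[0]/np.linalg.norm(d2[0])
    A=np.c_[d1,-d2]; s=np.linalg.lstsq(A,o2-o1,rcond=None)[0]; a=o1+d1*s[0]; b=o2+d2*s[1]; return (a+b)/2,np.linalg.norm(a-b)
E
python3 - <<'E'
from h import *
c=cam("top"); crop(c,340,120,520,280,"t1",4); crop(c,200,110,340,260,"t2",4)
c=cam("scene"); crop(c,180,170,300,320,"s1",4); crop(c,310,140,450,280,"s2",4)
E
```

```text
(no output)
```

View pics/t1.png

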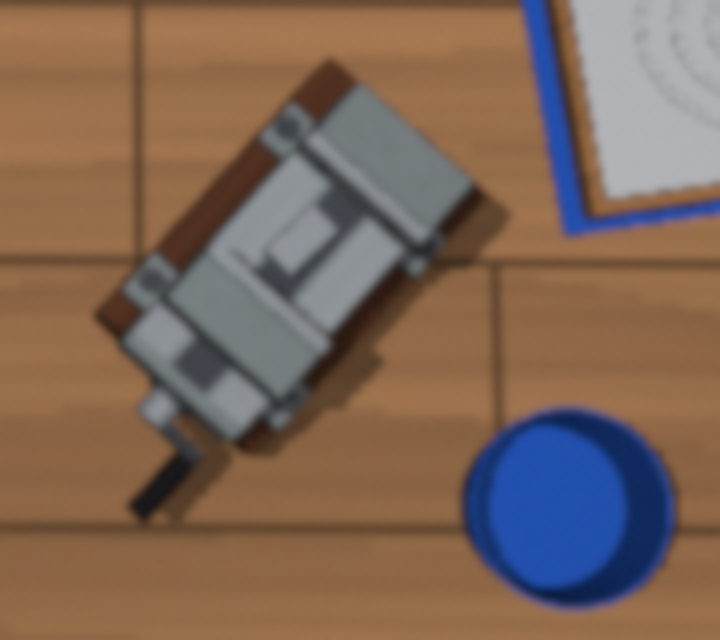

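View pics/t2.png

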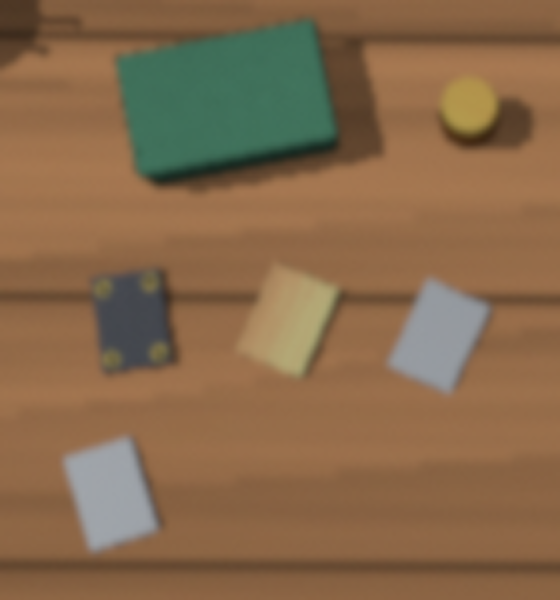

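View pics/s1.png

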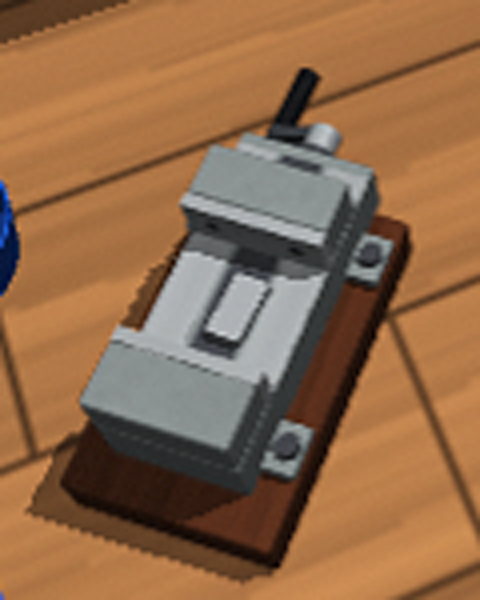

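View pics/s2.png

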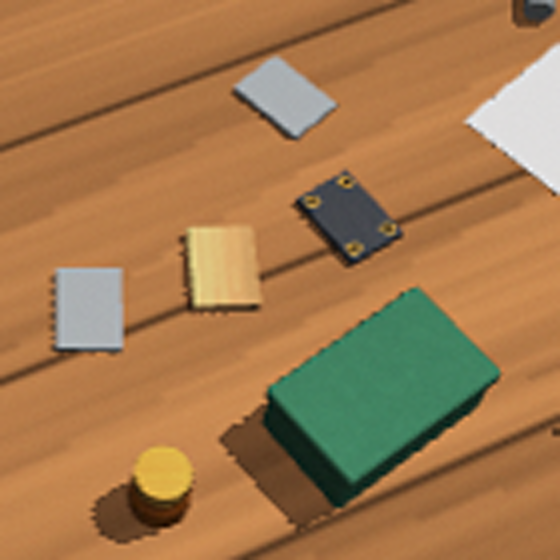

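Run:
```python
from h import *
c=cam("top"); crop(c,362,130,462,205,"t3",8); crop(c,362,180,442,252,"t4",8)
c=cam("scene"); crop(c,195,180,290,255,"s3",8); crop(c,195,245,290,315,"s4",8)
```

```text
(no output)
```

View pics/t3.png

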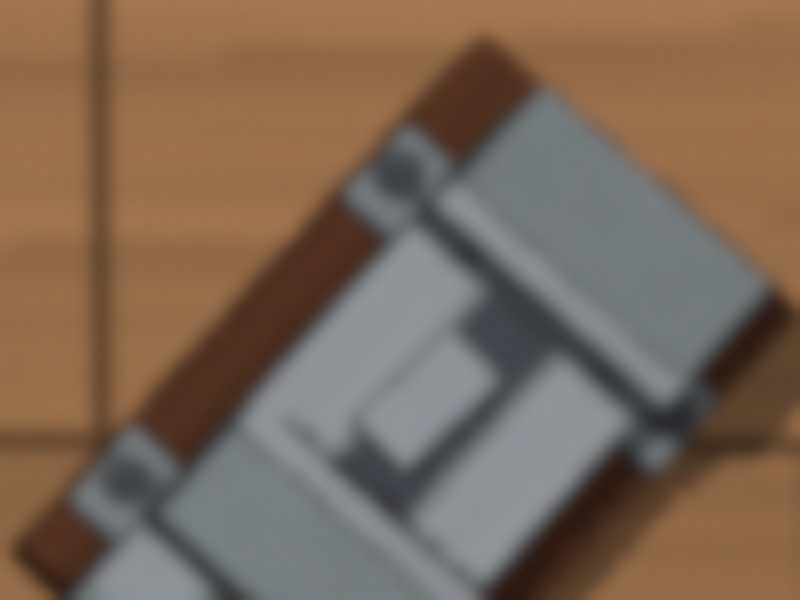

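View pics/t4.png

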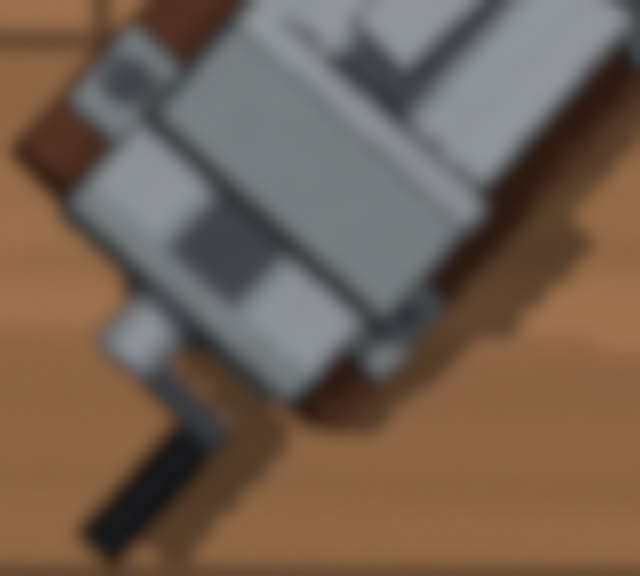

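View pics/s3.png

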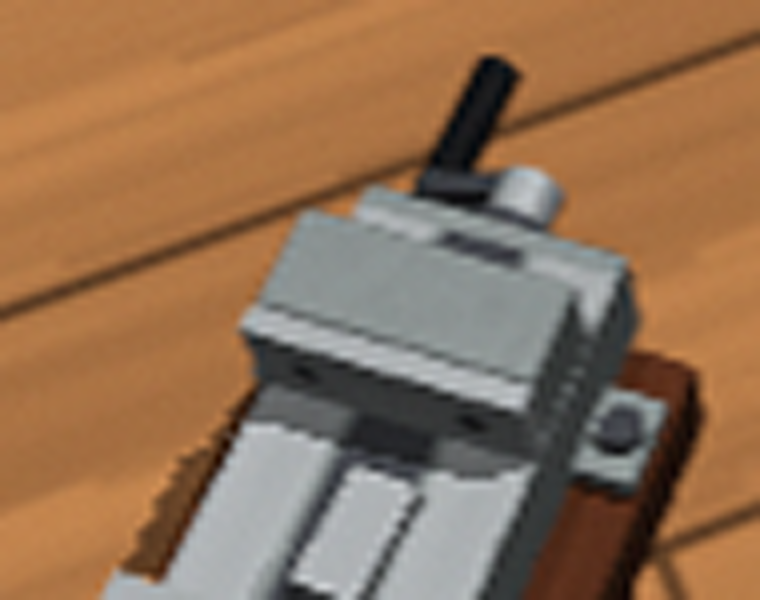

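View pics/s4.png

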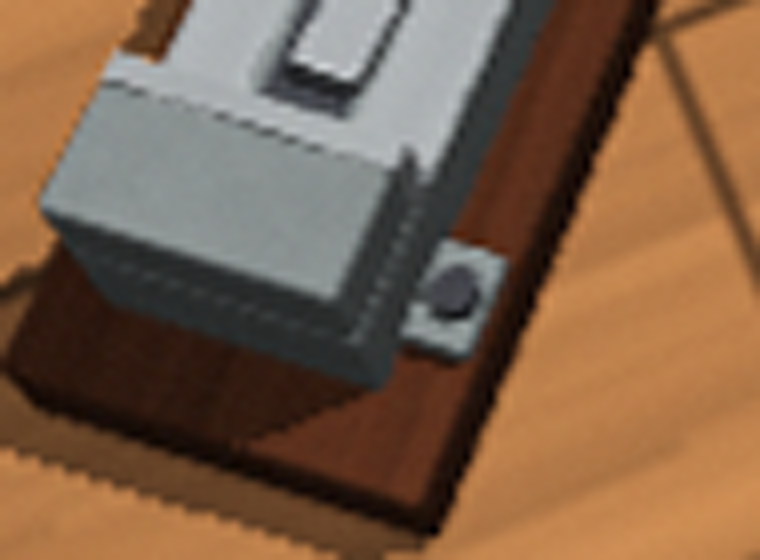

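```bash
cat > m1.py <<'E'
from h import *
t=cam("top"); s=cam("scene")
def px(p,x0,y0,k=8): return [(p[0]+.5)/k-.5+x0,(p[1]+.5)/k-.5+y0]
T3=lambda *p:px(p,362,130); T4=lambda *p:px(p,362,180); S3=lambda *p:px(p,195,180); S4=lambda *p:px(p,195,245)
def show(n,c,a,b,z):
    P=onz(c,[a,b],z); d=P[1]-P[0]; print(n,P[:,:2].round(1).tolist(),"len",np.hypot(*d[:2]).round(1),"yaw",np.degrees(np.arctan2(d[1],d[0])).round(1),"mid",P.mean(0)[:2].round(1))
show("fix t",t,T3(433,203),T3(668,410),135)
show("fix s",s,S4(115,55),S4(410,150),135)
show("mov t",t,T4(262,8),T4(492,200),135)
show("mov s",s,S3(245,330),S3(525,412),135)
show("fixback t",t,T3(540,88),T3(775,290),135)
show("fixback s",s,S4(45,205),S4(335,298),135)
show("riser t",t,T3(15,550),T3(485,35),45)
show("riser s",s,S3(695,365),S4(432,507),45)
show("riserend s",s,S4(10,365),S4(432,507),45)
show("sleeve t",t,T4(200,440),T4(100,550),75)
show("hub",t,T4(140,335),T4(140,335),85)
E
python3 m1.py
```

```text
fix t [[689.6, -192.8], [621.4, -268.7]] len 102.1 yaw -131.9 mid [ 655.5 -230.8]
fix s [[625.6, -267.9], [693.5, -193.8]] len 100.5 yaw 47.6 mid [ 659.5 -230.8]
mov t [[621.3, -135.8], [558.7, -210.0]] len 97.1 yaw -130.1 mid [ 590.  -172.9]
mov s [[558.3, -205.9], [624.2, -132.1]] len 99.0 yaw 48.3 mid [ 591.3 -169. ]
fixback t [[728.3, -228.8], [661.3, -304.7]] len 101.3 yaw -131.4 mid [ 694.8 -266.7]
fixback s [[665.0, -300.3], [729.1, -228.9]] len 96.0 yaw 48.1 mid [ 697.  -264.6]
riser t [[582.1, -64.2], [767.4, -232.7]] len 250.4 yaw -42.3 mid [ 674.7 -148.4]
riser s [[583.9, -65.8], [770.8, -227.1]] len 246.9 yaw -40.8 mid [ 677.3 -146.5]
riserend s [[670.7, -337.7], [770.8, -227.1]] len 149.1 yaw 47.8 mid [ 720.7 -282.4]
sleeve t [[480.7, -123.6], [443.4, -89.2]] len 50.7 yaw 137.4 mid [ 462.1 -106.4]
hub [[515.9, -102.0], [515.9, -102.0]] len 0.0 yaw 0.0 mid [ 515.9 -102. ]
```

```bash
cat > plates.py <<'E'
from h import *
t=cam("top"); s=cam("scene")
def rects(c,roi,m,z,name):
    x0,y0,x1,y1=roi
    im=c["image"][y0:y1,x0:x1]; K=6
    im=cv2.resize(im,None,fx=K,fy=K,interpolation=cv2.INTER_CUBIC)
    mask=m(im.astype(int)).astype(np.uint8)*255
    mask=cv2.morphologyEx(mask,cv2.MORPH_OPEN,np.ones((9,9))); mask=cv2.morphologyEx(mask,cv2.MORPH_CLOSE,np.ones((25,25)))
    for k in cv2.findContours(mask,cv2.RETR_EXTERNAL,cv2.CHAIN_APPROX_NONE)[0]:
        if cv2.contourArea(k)<150*36: continue
        uv=(k.reshape(-1,2)+.5)/K-.5+[x0,y0]
        P=onz(c,uv,z)[:,:2].astype(np.float32)
        (cx,cy),(w,h),a=cv2.minAreaRect(P)
        if w<h: a+=90;w,h=h,w
        a=(a+90)%180-90
        print(name,"c",round(cx,1),round(cy,1),"size",round(w,1),round(h,1),"yaw",round(a,1))
gray=lambda i:(abs(i[...,0]-i[...,2])<35)&(i.sum(2)>330)
dark=lambda i:(i[...,0]<90)&(i[...,2]>i[...,0]-12)|((i[...,0]>110)&(i[...,0]<i[...,1]*1.35)&(i[...,2]<i[...,1]*.6)&(i[...,0]<190))&False
wood=lambda i:(i[...,0]>185)&(i[...,1]>145)&(i[...,2]<190)
if __name__=="__main__":
    for c,n,R_ in((t,"t",dict(b0=(290,170,330,215),b1=(208,212,246,254),w=(255,170,292,210),d=(215,170,250,208))),(s,"s",dict(b0=(318,200,345,234),b1=(362,148,400,180),w=(352,192,380,222),d=(380,178,415,212)))):
        rects(c,R_["b0"],gray,6,n+" b0"); rects(c,R_["b1"],gray,6,n+" b1")
        rects(c,R_["w"],wood,10,n+" wood"); rects(c,R_["d"],dark,8,n+" templ")
    # tub and others
E
python3 plates.py
```

```text
t b0 c 598.5 88.6 size 72.9 53.8 yaw -23.6
t b1 c 482.9 323.1 size 73.7 52.7 yaw 17.4
t templ c 608.2 309.7 size 65.9 49.1 yaw 7.5
s b0 c 598.0 89.2 size 69.3 50.3 yaw -24.1
s b1 c 483.4 323.2 size 71.8 50.7 yaw 18.0
s wood c 607.5 199.2 size 70.6 50.0 yaw -23.2
s templ c 608.5 309.5 size 70.7 52.3 yaw 6.6
```

```bash
cat >> m1.py <<'E'
print()
show("off long t",t,T3(355,415),T3(455,325),107);show("off long2 t",t,T3(410,470),T3(503,375),107)
show("off long s",s,S3(295,585),S3(350,465),107);show("off long2 s",s,S3(365,598),S3(420,490),107)
o=np.array([627.,-203.5]);a=np.radians(-42);X=np.array([np.cos(a),np.sin(a)]);Y=np.array([-X[1],X[0]])
def V(p): p=np.asarray(p)[:2]-o; return (p@X,p@Y)
P,e=tri(t,T4(103,545),s,S3(500,65)); print("sleeve tip",P,e,V(P))
P,e=tri(t,T4(205,435),s,S3(440,175)); print("sleeve root",P,e,V(P))
for c,n,roi in((t,"t",(440,210,530,285)),(s,"s",(120,195,200,265))):
    x0,y0,x1,y1=roi; i=c["image"][y0:y1,x0:x1].astype(int); m=((i[...,2]>i[...,0]*2)&(i[...,2]>60)).astype(np.uint8)
    k=max(cv2.findContours(m,cv2.RETR_EXTERNAL,cv2.CHAIN_APPROX_NONE)[0],key=cv2.contourArea).reshape(-1,2)+[x0,y0]
    print(n,"tub",cv2.minEnclosingCircle(onz(c,k,55)[:,:2].astype(np.float32)))
E
python3 m1.py | tail -8
```

```text
off long t [[622.7, -171.9], [653.4, -205.9]] len 45.8 yaw -48.0 mid [ 638.1 -188.9]
off long2 t [[604.3, -190.1], [636.5, -221.8]] len 45.2 yaw -44.5 mid [ 620.4 -205.9]
off long s [[638.0, -219.1], [604.3, -190.0]] len 44.5 yaw 139.1 mid [ 621.2 -204.5]
off long2 s [[651.5, -199.9], [622.4, -171.8]] len 40.5 yaw 136.0 mid [ 637.  -185.8]
sleeve tip [445.26202262 -90.36091039  64.11192821] 2.7741895949993975 (np.float64(-210.76246511914383), np.float64(-37.52771399791341))
sleeve root [ 482.78332881 -125.94517405   65.08402936] 1.9168278279602322 (np.float64(-159.0681806577667), np.float64(-38.86532104072577))
t tub ((448.7197265625, -389.42291259765625), 70.45853424072266)
s tub ((456.31866455078125, -384.6518859863281), 77.16901397705078)
```

```bash
cat > plan.py <<'E'
import sys
from h import *
def plan(x,y,z,yaw):
    st=arm.state(); p=st["ee_pos"]; q=st["ee_rot"]; M=R.from_quat([q[1],q[2],q[3],q[0]]).as_matrix()
    cur=np.degrees(np.arctan2(M[1,0],M[0,0])); d=(yaw-cur+90)%180-90
    a=np.radians(cur+d); X=np.array([np.cos(a),np.sin(a),0]);Y=np.array([np.sin(a),-np.cos(a),0])
    D=np.array([x,y,z])-p; f=np.array([D@X,D@Y,-D[2]])/600
    print("t",round(st["time"],2),"pos",p.round(1),"yaw",cur.round(2),"tilt",np.degrees(np.arccos(-M[2,2])).round(2),"F",st["wrist_force"].round(1),"open",round(st["opening"]*88,1),"j6",st["joints"][5].round(2))
    n=int(np.ceil(max(np.linalg.norm(D)/41,abs(d)/7)))
    print("turn frac",round(-d/360,4),"shift frac",f.round(4),"dist",np.linalg.norm(D).round(1),"rows",n,"per row shift",(f/max(n,1)).round(4),"turn",round(-d/360/max(n,1),4))
if __name__=="__main__": plan(*map(float,sys.argv[1:5]))
E
python3 plan.py 629 -196 200 -45
python3 -m handwheel '[[60,0,0,0,0.0182],[60,0,0,0,0.0182],[60,0,0,0,0.0182],[60,0,0,0,0.0182],[60,0,0,0,0.0182],[60,0,0,0,0.0182],[60,0,0,0,0.0182],[60,0,0,0,0.0182],[60,0,0,0,0.0182]]' 30
python3 plan.py 629 -196 200 -45
```

```text
t 0.6 pos [ 133.3 -533.6  255.7] yaw 14.03 tilt 0.0 F [-0.  -0.8 -0.5] open 88.1 j6 -0.22
turn frac 0.164 shift frac [ 0.1864 -0.982   0.0929] dist 602.3 rows 15 per row shift [ 0.0124 -0.0655  0.0062] turn 0.0109
time: 1.35
ee_pos: [133.3, -533.5, 255.8]
ee_rot: [-0.0, 0.915, -0.403, -0.0]
wrist_force: [0.0, 0.4, 0.2]
opening: 0.599
t 1.35 pos [ 133.3 -533.5  255.8] yaw -47.56 tilt 0.0 F [0.  0.4 0.2] open 52.8 j6 0.86
turn frac -0.0071 shift frac [ 0.1864 -0.9819  0.093 ] dist 602.3 rows 15 per row shift [ 0.0124 -0.0655  0.0062] turn -0.0005
```

```bash
python3 -m handwheel '[[60,0.0124,-0.0655,0.0062,-0.0006],[60,0.0124,-0.0655,0.0062,-0.0006],[60,0.0124,-0.0655,0.0062,-0.0006],[60,0.0124,-0.0655,0.0062,-0.0006],[60,0.0124,-0.0655,0.0062,-0.0006],[60,0.0124,-0.0655,0.0062,-0.0006],[60,0.0124,-0.0655,0.0062,-0.0006],[60,0.0124,-0.0655,0.0062,-0.0006],[60,0.0124,-0.0655,0.0062,-0.0006],[60,0.0124,-0.0655,0.0062,0],[60,0.0124,-0.0655,0.0062,0],[60,0.0124,-0.0655,0.0062,0]]' 
python3 plan.py 629 -196 160 -45
```

```text
time: 2.35
ee_pos: [548.3, -272.3, 209.6]
ee_rot: [0.002, 0.918, -0.397, 0.001]
wrist_force: [0.1, -0.5, 0.2]
opening: 0.598
t 2.35 pos [ 548.3 -272.3  209.6] yaw -46.74 tilt 0.3 F [ 0.1 -0.5  0.2] open 52.6 j6 1.73
turn frac -0.0048 shift frac [ 0.0052 -0.185   0.0826] dist 121.6 rows 3 per row shift [ 0.0017 -0.0617  0.0275] turn -0.0016
```

```bash
python3 -m handwheel '[[60,0.0017,-0.0617,0.005,-0.0016],[60,0.0017,-0.0617,0.005,-0.0016],[60,0.0017,-0.0617,0.005,-0.0016],[60,0,0,0,0],[60,0,0,0,0]]' 
python3 plan.py 629 -196 114.5 -45
```

```text
time: 2.77
ee_pos: [639.4, -186.9, 197.2]
ee_rot: [0.002, 0.926, -0.378, 0.001]
wrist_force: [-0.5, 0.1, 0.3]
opening: 0.604
t 2.77 pos [ 639.4 -186.9  197.2] yaw -44.46 tilt 0.2 F [-0.5  0.1  0.3] open 53.1 j6 1.89
turn frac 0.0015 shift frac [-0.0015  0.0229  0.1378] dist 83.8 rows 3 per row shift [-0.0005  0.0076  0.0459] turn 0.0005
```

```bash
python3 -m handwheel '[[60,0,0.0229,0.03,0],[60,0,0,0.03,0],[60,0,0,0.03,0],[60,0,0,0,0],[60,0,0,0,0]]' 
python3 plan.py 629 -196 114.5 -45
```

```text
time: 3.18
ee_pos: [628.3, -199.3, 143.0]
ee_rot: [0.002, 0.925, -0.379, 0.002]
wrist_force: [1.4, 0.5, 0.3]
opening: 0.598
t 3.18 pos [ 628.3 -199.3  143. ] yaw -44.54 tilt 0.31 F [1.4 0.5 0.3] open 52.6 j6 1.86
turn frac 0.0013 shift frac [-0.003  -0.0047  0.0474] dist 28.7 rows 1 per row shift [-0.003  -0.0047  0.0474] turn 0.0013
```

```bash
python3 -m handwheel '[[60,-0.003,-0.0047,0.02,0],[60,0,0,0.02,0],[60,0,0,0.006,0],[60,0,0,0,0],[60,0,0,0,0]]' 
python3 plan.py 629 -196 114.5 -45
python3 - <<'E'
from h import *
c=cam("scene"); crop(c,180,150,320,290,"s5",5); c=cam("top"); crop(c,350,120,470,240,"t5",5)
E
```

```text
time: 3.6
ee_pos: [629.3, -199.1, 118.7]
ee_rot: [0.002, 0.925, -0.38, 0.005]
wrist_force: [0.3, 0.0, 0.2]
opening: 0.601
t 3.6 pos [ 629.3 -199.1  118.7] yaw -44.7 tilt 0.61 F [0.3 0.  0.2] open 52.9 j6 1.87
turn frac 0.0008 shift frac [-0.0039 -0.0033  0.007 ] dist 5.2 rows 1 per row shift [-0.0039 -0.0033  0.007 ] turn 0.0008
```

View pics/s5.png

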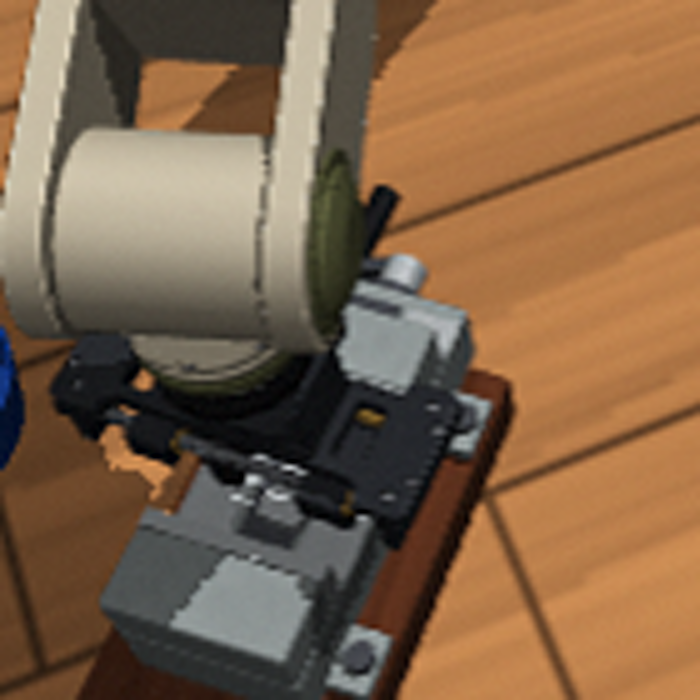

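```bash
python3 -m handwheel '[[60,-0.0035,-0.0033,0.007,0],[60,0,0,0,0],[10,0,0,0,0],[10,0,0,0,0],[10,0,0,0,0],[10,0,0,0,0],[10,0,0,0,0],[10,0,0,0,0]]' 30
python3 plan.py 629 -196 200 -45
```

```text
time: 4.37
ee_pos: [629.8, -195.9, 115.9]
ee_rot: [0.002, 0.925, -0.38, 0.006]
wrist_force: [-0.4, 0.4, -0.9]
opening: 0.266
t 4.37 pos [ 629.8 -195.9  115.9] yaw -44.67 tilt 0.77 F [-0.4  0.4 -0.9] open 23.4 j6 1.87
turn frac 0.0009 shift frac [-0.0009  0.0011 -0.1402] dist 84.1 rows 3 per row shift [-0.0003  0.0004 -0.0467] turn 0.0003
```

```bash
python3 -m handwheel '[[10,0,0,-0.04,0],[10,0,0,-0.05,0],[10,0,0,-0.03,0],[10,0,0,-0.01,0]]'; python3 m1.py | tail -2
python3 plan.py 449 -389 130 -45
```

```text
time: 4.7
ee_pos: [628.1, -194.8, 193.6]
ee_rot: [0.002, 0.925, -0.38, 0.003]
wrist_force: [0.5, -0.7, 0.2]
opening: 0.267
t tub ((449.5552978515625, -389.834228515625), 69.92699432373047)
s tub ((460.0041809082031, -385.692138671875), 79.96424865722656)
t 4.8 pos [ 627.9 -194.7  192.1] yaw -44.69 tilt 0.34 F [-0.4 -0.5 -1.1] open 23.4 j6 1.87
turn frac 0.0009 shift frac [0.0182 0.4398 0.1035] dist 271.3 rows 7 per row shift [0.0026 0.0628 0.0148] turn 0.0001
```

```bash
python3 -m handwheel '[[10,0.0026,0.0628,0.0,0],[10,0.0026,0.0628,0.01,0],[10,0.0026,0.0628,0.01,0],[10,0.0026,0.0628,0.01,0],[10,0.0026,0.0628,0.01,0],[10,0.0026,0.0628,0.01,0],[10,0.0026,0.03,0.01,0],[10,0,0,0,0],[10,0,0,0,0]]'
python3 plan.py 449 -389 46 -45
```

```text
time: 5.55
ee_pos: [454.3, -378.9, 140.9]
ee_rot: [-0.002, 0.926, -0.379, -0.006]
wrist_force: [0.2, -0.5, -1.2]
opening: 0.269
t 5.55 pos [ 454.3 -378.9  140.9] yaw -44.48 tilt 0.75 F [ 0.2 -0.5 -1.2] open 23.7 j6 1.45
turn frac 0.0014 shift frac [0.0056 0.0181 0.1582] dist 95.6 rows 3 per row shift [0.0019 0.006  0.0527] turn 0.0005
```

```bash
python3 -m handwheel '[[10,0.0056,0.0181,0.04,0],[10,0,0,0.05,0],[10,0,0,0.04,0],[10,0,0,0.01,0],[10,0,0,0,0],[60,0,0,0,0],[60,0,0,0,0],[60,0,0,0,0],[60,0,0,-0.05,0],[60,0,0,-0.06,0],[60,0,0,-0.06,0]]'
python3 plan.py 500 -200 250 -45
```

```text
time: 6.47
ee_pos: [453.9, -381.8, 156.9]
ee_rot: [-0.005, 0.927, -0.375, -0.009]
wrist_force: [-0.9, -0.1, -0.4]
opening: 0.6
t 6.47 pos [ 453.9 -381.8  156.9] yaw -44.02 tilt 1.18 F [-0.9 -0.1 -0.4] open 52.8 j6 1.44
turn frac 0.0027 shift frac [-0.1599 -0.2686 -0.1552] dist 209.4 rows 6 per row shift [-0.0266 -0.0448 -0.0259] turn 0.0005
```

```bash
sed -i 's/"F",st/"tz",(M[:2,2]*57.3).round(2),"F",st/' plan.py; python3 -m handwheel '[[70,-0.04,-0.05,-0.01,0],[70,-0.04,-0.05,-0.01,0],[70,-0.04,-0.05,-0.01,0],[70,-0.04,-0.05,-0.01,0],[70,-0.04,-0.05,-0.01,0],[70,0,0,0,0]]'
python3 plan.py 607.5 199.2 120 -23.2
python3 - <<'E'
from h import *
c=cam("top"); crop(c,340,120,520,280,"t6",4)
c=cam("scene"); crop(c,120,150,320,300,"s6",4)
E
```

```text
time: 6.97
ee_pos: [475.2, -187.7, 205.4]
ee_rot: [0.001, 0.926, -0.377, 0.006]
wrist_force: [0.1, 0.6, 0.0]
opening: 0.698
t 6.97 pos [ 475.2 -187.7  205.4] yaw -44.29 tilt 0.65 tz [ 0.55 -0.35] F [0.1 0.6 0. ] open 61.4 j6 1.74
turn frac -0.0586 shift frac [-0.0513 -0.6795  0.1424] dist 417.7 rows 11 per row shift [-0.0047 -0.0618  0.0129] turn -0.0053
```

View pics/t6.png

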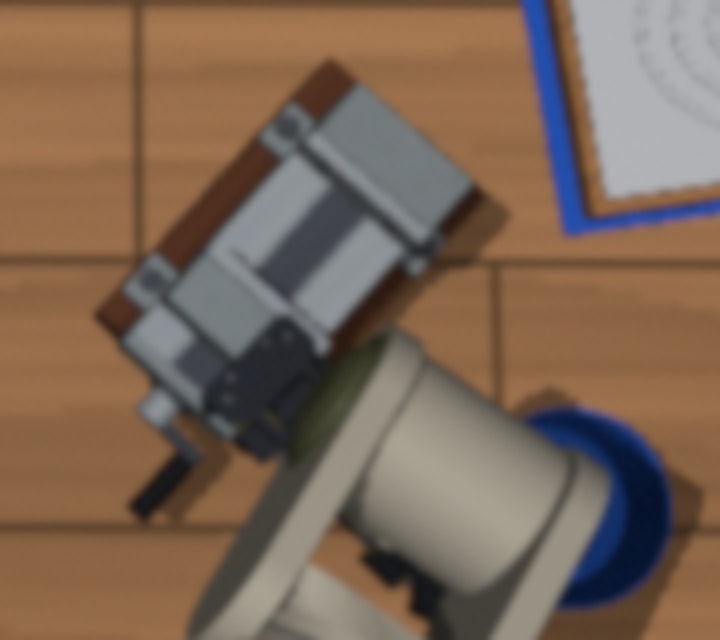

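View pics/s6.png

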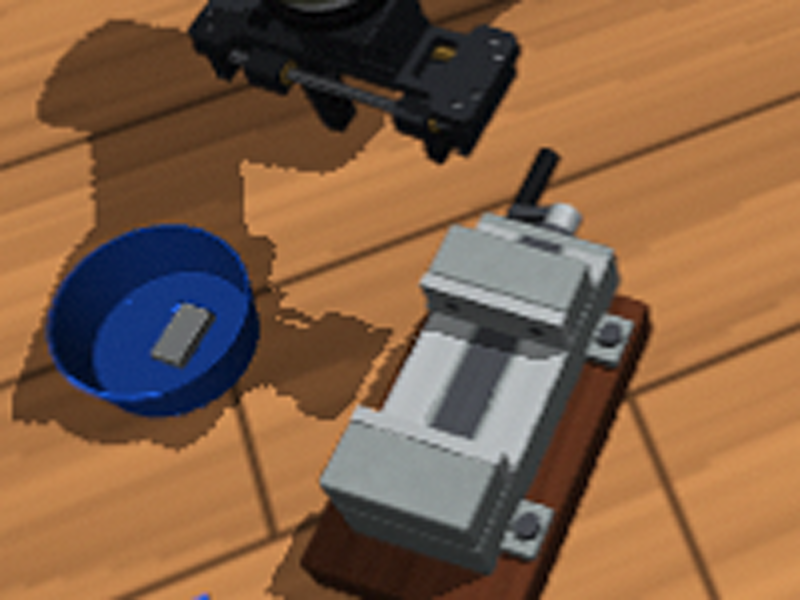

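```bash
python3 -m handwheel '[[70,0,0,0,-0.0195],[70,0,0,0,-0.0195],[70,0,0,0,-0.0195],[70,0,-0.0618,0,0],[70,-0.0047,-0.0618,0,0],[70,-0.0047,-0.0618,0,0],[70,-0.0047,-0.0618,0,0],[70,-0.0047,-0.0618,0,0],[70,-0.0047,-0.0618,0,0],[70,-0.0047,-0.0618,0,0],[70,-0.0047,-0.0618,0,0]]'
python3 plan.py 607.5 199.2 120 -23.2
```

```text
time: 7.98
ee_pos: [579.9, 77.0, 204.0]
ee_rot: [0.006, 0.978, -0.207, 0.01]
wrist_force: [0.8, -0.5, -0.3]
opening: 0.703
t 7.98 pos [579.9  77.  204. ] yaw -23.88 tilt 1.32 tz [ 0.92 -0.95] F [ 0.8 -0.5 -0.3] open 61.9 j6 1.93
turn frac -0.0019 shift frac [-0.038  -0.2053  0.1401] dist 150.8 rows 4 per row shift [-0.0095 -0.0513  0.035 ] turn -0.0005
```

```bash
python3 plates.py
python3 - <<'E'
from h import *
t=cam("top")
from plates import rects
rects(t,(255,170,292,210),lambda i:(i[...,1]>130)&(i[...,1]>i[...,0]*.78),10,"t wood")
i=t["image"]; m=lambda i:(i[...,1]>i[...,0]*1.2)
rects(t,(222,105,292,165),m,60,"tin")
print(onz(t,[[317,136]],55))
E
```

```text
t b0 c 621.6 88.4 size 116.1 94.1 yaw -89.6
t b1 c 482.9 322.9 size 73.7 52.8 yaw 17.4
t templ c 608.3 309.7 size 65.8 49.2 yaw 8.2
s b0 c 598.1 89.2 size 69.3 50.3 yaw -24.1
s b1 c 483.2 323.0 size 72.2 50.9 yaw 17.4
s wood c 607.5 199.3 size 71.6 51.3 yaw -23.0
s templ c 608.6 309.5 size 70.4 52.2 yaw 6.7
t wood c 614.2 174.7 size 126.3 78.8 yaw -34.2
tin c 757.8 237.2 size 141.9 93.6 yaw -78.3
[[757.06832379  67.3922912   55.        ]]
```

```bash
python3 -m handwheel '[[70,-0.0095,-0.05,0.03,0],[70,-0.0095,-0.05,0.03,0],[70,-0.0095,-0.05,0.03,0],[70,-0.0095,-0.025,0.03,0],[70,0,0,0,0],[70,0,0,0,0]]'
python3 plan.py 607.5 199.2 60 -23.2
```

```text
time: 8.73
ee_pos: [606.2, 168.9, 129.8]
ee_rot: [0.008, 0.976, -0.215, 0.012]
wrist_force: [0.1, -0.7, 0.8]
opening: 0.698
t 8.73 pos [606.2 168.9 129.8] yaw -24.87 tilt 1.59 tz [ 1.11 -1.13] F [ 0.1 -0.7  0.8] open 61.5 j6 2.1
turn frac -0.0046 shift frac [-0.018  -0.0473  0.1163] dist 76.1 rows 2 per row shift [-0.009  -0.0237  0.0582] turn -0.0023
```

```bash
python3 -m handwheel '[[70,-0.009,-0.0237,0.0,-0.0046],[70,-0.009,-0.0237,0.0,0],[70,0,0,0,0],[70,0,0,0,0]]'
python3 plan.py 607.5 199.2 60 -23.2
python3 -m handwheel '[[70,0,0,0,0],[70,0,0,0,0],[70,0,0,0,0],[70,0,0,0,0],[70,0,0,0,0],[70,0,0,0,0]]' >/dev/null
python3 plan.py 607.5 199.2 60 -23.2
```

```text
time: 9.07
ee_pos: [609.9, 196.5, 133.0]
ee_rot: [0.007, 0.979, -0.203, 0.014]
wrist_force: [-0.5, -0.0, 0.5]
opening: 0.699
t 9.07 pos [609.9 196.5 133. ] yaw -23.41 tilt 1.77 tz [ 1.36 -1.14] F [-0.5 -0.   0.5] open 61.5 j6 2.12
turn frac -0.0006 shift frac [-0.0054 -0.0026  0.1217] dist 73.1 rows 2 per row shift [-0.0027 -0.0013  0.0609] turn -0.0003
t 9.57 pos [610.3 195.2 135.1] yaw -23.48 tilt 1.91 tz [ 1.53 -1.14] F [ 0.   0.2 -0.4] open 61.9 j6 2.12
turn frac -0.0008 shift frac [-0.007  -0.0042  0.1252] dist 75.3 rows 2 per row shift [-0.0035 -0.0021  0.0626] turn -0.0004
```

```bash
python3 -m handwheel '[[70,-0.007,-0.0042,0.04,-0.0008],[70,0,0,0.05,0],[70,0,0,0.04,0],[70,0,0,0.02,0]]' >/dev/null
python3 -c "
from h import *
cam('top');cam('top')"
python3 plan.py 607.5 199.2 21 -23.2
```

```text
t 10.0 pos [612.2 197.5  46.5] yaw -23.21 tilt 2.27 tz [ 2.   -1.08] F [0.8 1.2 0.5] open 61.5 j6 2.13
turn frac -0.0 shift frac [-0.0083  0.0005  0.0425] dist 26.0 rows 1 per row shift [-0.0083  0.0005  0.0425] turn -0.0
```

```bash
cat > w.py <<'E'
from h import *
for _ in range(2): cam('top')
E
python3 -m handwheel '[[70,-0.0083,0.0005,0.025,0]]' >/dev/null; python3 w.py; python3 plan.py 607.5 199.2 21 -23.2;  python3 -m handwheel '[[70,0,0,0.015,0]]' >/dev/null; python3 w.py;python3 plan.py 607.5 199.2 21 -23.2
```

```text
t 10.18 pos [607.  198.9  30.4] yaw -23.2 tilt 2.14 tz [ 1.83 -1.1 ] F [-0.5 -0.   0.2] open 61.8 j6 2.13
turn frac 0.0 shift frac [ 0.0006 -0.0007  0.0157] dist 9.4 rows 1 per row shift [ 0.0006 -0.0007  0.0157] turn 0.0
t 10.37 pos [607.3 198.7  21.2] yaw -23.2 tilt 2.11 tz [ 1.8  -1.11] F [-0.7 -0.1 -0.2] open 61.3 j6 2.13
turn frac 0.0 shift frac [ 0.     -0.0009  0.0004] dist 0.6 rows 1 per row shift [ 0.     -0.0009  0.0004] turn 0.0
```

```bash
python3 -m handwheel '[[70,0,-0.0009,0.001,0],[20,0,0,0.0006,0],[20,0,0,0.0006,0],[20,0,0,0.0006,0],[20,0,0,0.0006,0],[20,0,0,0.0006,0]]' 30;python3 plan.py 607.5 199.2 150 -23.2
python3 -m handwheel '[[20,0,0,-0.05,0],[20,0,0,-0.06,0],[20,0,0,-0.06,0],[20,0,0,-0.05,0]]';python3 w.py; python3 plan.py 637 -212.2 160 -42
```

```text
time: 10.87
ee_pos: [609.0, 199.2, 21.5]
ee_rot: [0.006, 0.979, -0.201, 0.019]
wrist_force: [-2.1, 0.0, 3.2]
opening: 0.558
t 10.87 pos [609.  199.2  21.5] yaw -23.21 tilt 2.29 tz [ 2.02 -1.08] F [-2.1  0.   3.2] open 49.1 j6 2.13
turn frac -0.0 shift frac [-0.0023  0.001  -0.2141] dist 128.5 rows 4 per row shift [-0.0006  0.0002 -0.0535] turn -0.0
time: 11.2
ee_pos: [601.6, 201.0, 150.5]
ee_rot: [0.008, 0.979, -0.201, 0.012]
wrist_force: [0.4, 0.5, -1.0]
opening: 0.565
t 11.3 pos [603.4 201.4 153.8] yaw -23.22 tilt 1.99 tz [ 1.64 -1.13] F [-0.3  0.1 -1.1] open 49.2 j6 2.13
turn frac 0.0522 shift frac [ 0.5029  0.4749 -0.0103] dist 415.0 rows 11 per row shift [ 0.0457  0.0432 -0.0009] turn 0.0047
```

```bash
python3 -m handwheel '[[20,0,0,-0.03,0.0174],[20,0,0,-0.03,0.0174],[20,0,0,0,0.0174],[20,0.045,0.0425,0,0],[20,0.045,0.0425,0,0],[20,0.045,0.0425,0,0],[20,0.045,0.0425,0,0],[20,0.045,0.0425,0,0],[20,0.045,0.0425,0,0],[20,0.045,0.0425,0,0],[20,0.045,0.0425,0,0],[20,0.045,0.0425,0,0]]';python3 w.py; python3 plan.py 629.8 -206 160 -42
```

```text
time: 12.3
ee_pos: [621.7, -137.5, 188.0]
ee_rot: [0.004, 0.932, -0.362, 0.011]
wrist_force: [0.6, 0.6, -0.6]
opening: 0.56
t 12.4 pos [ 621.8 -141.   187.4] yaw -42.73 tilt 1.38 tz [ 0.99 -0.97] F [-0.7  0.1 -1.2] open 49.5 j6 1.91
turn frac -0.002 shift frac [0.0823 0.0716 0.0457] dist 71.0 rows 2 per row shift [0.0412 0.0358 0.0229] turn -0.001
```

```bash
python3 -m handwheel '[[20,0.04,0.036,0,-0.002]]'>/dev/null;python3 w.py;python3 -m handwheel '[[20,0.04,0.034,0.0,0]]'>/dev/null;python3 w.py; python3 plan.py 629.8 -206 150 -42
```

```text
t 12.77 pos [ 628.6 -210.1  185.9] yaw -42.34 tilt 1.33 tz [ 0.85 -1.02] F [-0.8  0.3 -0.2] open 49.1 j6 1.81
turn frac -0.0009 shift frac [-0.0031 -0.0065  0.0598] dist 36.2 rows 1 per row shift [-0.0031 -0.0065  0.0598] turn -0.0009
```

```bash
python3 -m handwheel '[[20,-0.003,-0.0065,0.04,-0.0009]]'>/dev/null;python3 w.py;python3 -m handwheel '[[20,0,0,0.02,0]]'>/dev/null;python3 w.py; python3 plan.py 629.8 -206 116 -42
python3 - <<'E'
from h import *
c=cam("scene"); crop(c,190,170,310,290,"s7",5)
E
```

```text
t 13.13 pos [ 628.3 -203.4  144.4] yaw -41.94 tilt 0.73 tz [ 0.27 -0.68] F [-0.8 -0.5 -1.2] open 49.4 j6 1.82
turn frac 0.0002 shift frac [0.0048 0.0016 0.0473] dist 28.5 rows 1 per row shift [0.0048 0.0016 0.0473] turn 0.0002
```

View pics/s7.png

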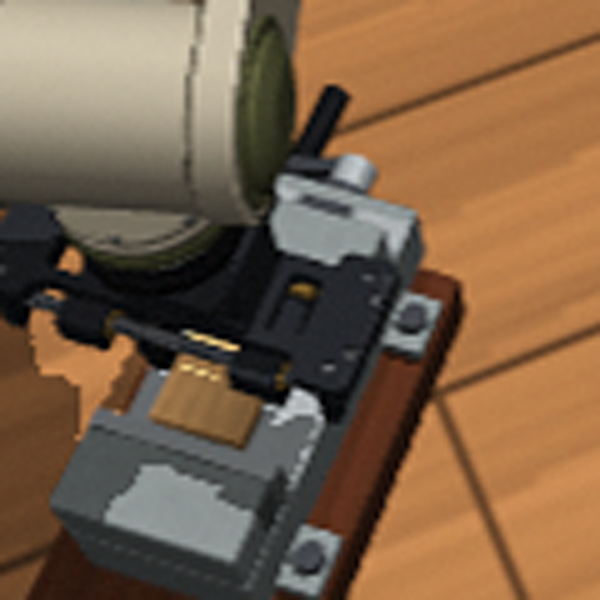

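```bash
python3 -m handwheel '[[20,0.0045,0.0016,0.03,0]]'>/dev/null;python3 w.py; python3 plan.py 629.8 -206 116 -42;python3 -m handwheel '[[20,0,0,0.014,0]]'>/dev/null;python3 w.py; python3 plan.py 629.8 -206 116 -42
```

```text
t 13.37 pos [ 629.7 -205.7  126.7] yaw -41.92 tilt 0.7 tz [ 0.23 -0.66] F [-0.5 -0.3 -1.4] open 49.4 j6 1.81
turn frac 0.0002 shift frac [0.0004 0.0002 0.0179] dist 10.7 rows 1 per row shift [0.0004 0.0002 0.0179] turn 0.0002
t 13.55 pos [ 629.6 -205.6  118. ] yaw -41.91 tilt 0.67 tz [ 0.19 -0.65] F [-0.8  0.3 -1.1] open 49.7 j6 1.81
turn frac 0.0002 shift frac [0.0007 0.0003 0.0034] dist 2.1 rows 1 per row shift [0.0007 0.0003 0.0034] turn 0.0002
```

```bash
python3 -m handwheel '[[20,0,0,0.003,0]]'>/dev/null;python3 w.py; python3 plan.py 629.8 -206 116 -42;python3 -m handwheel '[[20,0,0,0.002,0]]'>/dev/null;python3 w.py; python3 plan.py 629.8 -206 116 -42
```

```text
t 13.73 pos [ 630.  -205.7  117. ] yaw -41.91 tilt 0.73 tz [ 0.26 -0.68] F [-0.7  0.8  2.1] open 49.4 j6 1.81
turn frac 0.0003 shift frac [0.0002 0.0006 0.0016] dist 1.0 rows 1 per row shift [0.0002 0.0006 0.0016] turn 0.0003
t 13.92 pos [ 630.1 -205.8  116.6] yaw -41.91 tilt 0.78 tz [ 0.32 -0.71] F [-1.6  0.5  4. ] open 49.2 j6 1.81
turn frac 0.0003 shift frac [-0.0002  0.0006  0.001 ] dist 0.7 rows 1 per row shift [-0.0002  0.0006  0.001 ] turn 0.0003
```

```bash
python3 -m handwheel '[[72,0,0,0,0],[72,0,0,0,0],[72,0,0,0,0],[72,0,0,-0.04,0],[72,0,0,-0.05,0],[72,0,0,-0.05,0],[72,-0.045,-0.045,-0.02,0],[72,-0.045,-0.045,0,0],[72,-0.045,-0.045,0,0],[72,-0.045,-0.045,0,0],[72,-0.045,-0.045,0,0]]'>/dev/null;python3 w.py; python3 plan.py 598 89 120 -24
python3 - <<'E'
from h import *
c=cam("top"); crop(c,362,130,462,205,"t8",8)
c=cam("scene"); crop(c,195,210,290,285,"s8",8)
E
```

```text
t 14.93 pos [619.6 -12.  212.5] yaw -42.28 tilt 0.67 tz [ 0.25 -0.63] F [ 0.  -1.1 -0.6] open 63.3 j6 2.1
turn frac -0.0508 shift frac [-0.1013 -0.1392  0.1542] dist 138.7 rows 4 per row shift [-0.0253 -0.0348  0.0385] turn -0.0127
```

View pics/t8.png

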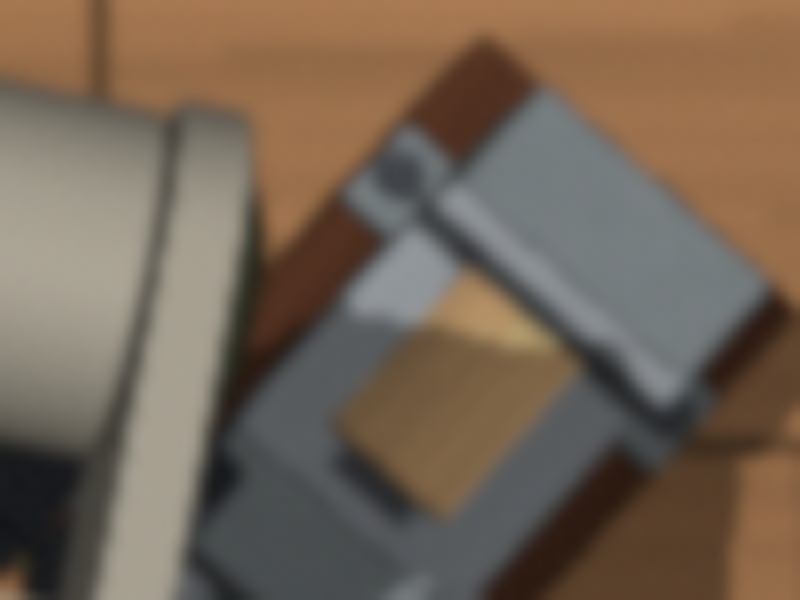

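View pics/s8.png

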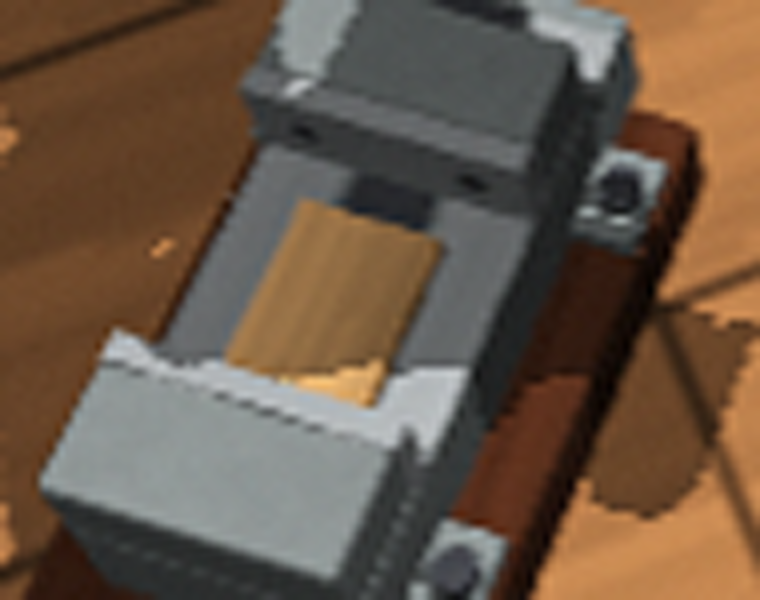

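```bash
cat > brd.py <<'E'
from h import *
t=cam("top"); s=cam("scene")
px=lambda p,x0,y0,k=8: [(p[0]+.5)/k-.5+x0,(p[1]+.5)/k-.5+y0]
o=np.array([627.,-203.5]);a=np.radians(-42);X=np.array([np.cos(a),np.sin(a)]);Y=np.array([-X[1],X[0]])
def V(P): P=np.asarray(P)[:,:2]-o; return np.c_[P@X,P@Y].round(1)
if __name__=="__main__":
    A=onz(t,[px(p,362,130) for p in((465,268),(580,360),(450,518),(335,425))],105)
    B=onz(s,[px(p,195,210) for p in((300,200),(442,243),(370,405),(225,365))],105)
    for P in(A,B): print(V(P).tolist(),P.mean(0)[:2],V(P).mean(0))
E
python3 brd.py
```

```text
[[38.7, 26.0], [41.2, -23.2], [-28.6, -26.0], [-30.9, 23.2]] [ 630.78410106 -206.89847618] [5.1 0. ]
[[-30.0, -25.4], [-30.0, 25.7], [29.5, 26.6], [31.2, -23.4]] [ 627.7028935  -202.98433723] [0.175 0.875]
```

```bash
python3 -m handwheel '[[72,0,0,0.0,-0.017],[72,0,0,0,-0.017],[72,0,0,0,-0.017],[72,-0.034,-0.046,0.0385,0],[72,-0.034,-0.046,0.0385,0]]'>/dev/null;python3 w.py; python3 plan.py 598.1 89 60 -23.9
```

```text
t 15.65 pos [607.3  39.  163.9] yaw -24.04 tilt 0.89 tz [ 0.32 -0.83] F [ 1.   0.2 -0. ] open 63.4 j6 1.87
turn frac -0.0004 shift frac [-0.0478 -0.0699  0.1731] dist 115.7 rows 3 per row shift [-0.0159 -0.0233  0.0577] turn -0.0001
```

```bash
for i in 1; do python3 -m handwheel '[[72,-0.024,-0.035,0.03,0]]'>/dev/null;python3 w.py;  python3 -m handwheel '[[72,-0.022,-0.034,0.05,0]]'>/dev/null;python3 w.py; python3 -m handwheel '[[72,0,0,0.06,0]]'>/dev/null;python3 w.py; done; python3 plan.py 598.1 89 19 -23.9; python3 plates.py | grep b0
```

```text
t 16.2 pos [594.9  86.2  71. ] yaw -24.07 tilt 1.06 tz [-0.74 -0.75] F [ 0.  -0.5 -0.5] open 63.4 j6 1.95
turn frac -0.0005 shift frac [ 0.003  -0.0065  0.0866] dist 52.2 rows 2 per row shift [ 0.0015 -0.0032  0.0433] turn -0.0002
t b0 c 603.2 88.2 size 130.8 116.1 yaw 0.4
```

```bash
python3 -m handwheel '[[72,0.003,-0.0065,0.025,0],[72,0,0,0.03,0]]'>/dev/null;python3 w.py; python3 plan.py 598.1 89 19 -23.9
```

```text
t 16.57 pos [602.4  87.2  45. ] yaw -24.16 tilt 0.79 tz [ 0.01 -0.79] F [-1.3 -0.2 -0.2] open 63.1 j6 1.96
turn frac -0.0007 shift frac [-0.0078  0.0002  0.0433] dist 26.4 rows 1 per row shift [-0.0078  0.0002  0.0433] turn -0.0007
```

```bash
python3 -m handwheel '[[72,-0.0078,0.0002,0.03,-0.0007]]'>/dev/null;python3 w.py; python3 plan.py 598.1 89 19 -23.9;python3 -m handwheel '[[72,0,0,0.01,0]]'>/dev/null;python3 w.py; python3 plan.py 598.1 89 19 -23.9
```

```text
t 16.75 pos [597.3  88.7  26.1] yaw -23.92 tilt 0.8 tz [-0.16 -0.79] F [-0.5  0.1  0.7] open 63.1 j6 1.95
turn frac -0.0 shift frac [ 0.0011 -0.001   0.0119] dist 7.2 rows 1 per row shift [ 0.0011 -0.001   0.0119] turn -0.0
t 16.93 pos [597.4  88.6  20.4] yaw -23.92 tilt 0.8 tz [-0.16 -0.79] F [ 1.1  0.9 -0. ] open 63.5 j6 1.95
turn frac -0.0001 shift frac [ 0.0008 -0.0011  0.0023] dist 1.6 rows 1 per row shift [ 0.0008 -0.0011  0.0023] turn -0.0001
```

```bash
python3 -m handwheel '[[72,0.0008,-0.001,0.0022,0],[20,-0.0002,0,0.0006,0],[20,-0.0002,0,0.0006,0],[20,-0.0002,0,0.0006,0],[20,-0.0002,0,0.0006,0]]' 40 >/dev/null;python3 w.py; python3 plan.py 598.1 89 19 -23.9;python3 -m handwheel '[[20,0,0,-0.03,0],[20,0,0,-0.06,0],[20,0,0,-0.06,0],[20,0,0,-0.06,0]]' >/dev/null; python3 w.py; python3 plan.py 628.6 -204.8 185 -41.7
```

```text
t 17.45 pos [599.2  88.9  20.1] yaw -23.93 tilt 0.81 tz [ 0.07 -0.81] F [-0.6 -0.9  3.7] open 48.4 j6 1.96
turn frac -0.0001 shift frac [-0.0018  0.0006  0.0018] dist 1.6 rows 1 per row shift [-0.0018  0.0006  0.0018] turn -0.0001
t 17.88 pos [598.5  90.7 146.8] yaw -23.94 tilt 0.82 tz [-0.25 -0.78] F [-0.2  0.2 -0.8] open 48.2 j6 1.95
turn frac 0.0493 shift frac [ 0.3651  0.3343 -0.0637] dist 299.5 rows 8 per row shift [ 0.0456  0.0418 -0.008 ] turn 0.0062
```

```bash
python3 -m handwheel '[[20,0,0,-0.04,0.0165],[20,0,0,-0.03,0.0165],[20,0,0,0,0.0165],[20,0.0456,0.0418,0,0],[20,0.0456,0.0418,0,0],[20,0.0456,0.0418,0,0],[20,0.0456,0.0418,0,0],[20,0.0456,0.0418,0,0],[20,0.0456,0.0418,0,0]]' >/dev/null;python3 w.py; python3 plan.py 629.7 -205.5 185 -41.7
```

```text
t 18.73 pos [ 616.7 -134.3  187.5] yaw -42.41 tilt 0.83 tz [-0.54 -0.63] F [-0.6 -0.3 -0.5] open 48.6 j6 1.92
turn frac -0.002 shift frac [0.0951 0.0742 0.0042] dist 72.4 rows 2 per row shift [0.0476 0.0371 0.0021] turn -0.001
```

```bash
python3 -m handwheel '[[20,0.046,0.037,0,-0.002]]'>/dev/null;python3 w.py;python3 -m handwheel '[[20,0.046,0.034,0.01,0]]'>/dev/null;python3 w.py; python3 plan.py 629.7 -205.5 140 -41.7; python3 -m handwheel '[[20,0,0,0.04,0]]'>/dev/null;python3 w.py; python3 plan.py 629.7 -205.5 126 -41.7
```

```text
t 19.1 pos [ 628.7 -209.1  178.6] yaw -42.05 tilt 0.97 tz [-0.72 -0.65] F [-1.2  0.6 -1.4] open 48.6 j6 1.81
turn frac -0.001 shift frac [-0.0028 -0.0055  0.0644] dist 38.8 rows 1 per row shift [-0.0028 -0.0055  0.0644] turn -0.001
t 19.28 pos [ 627.  -208.   150.7] yaw -42.06 tilt 1.18 tz [-1.1  -0.43] F [ 0.4  0.1 -1.9] open 48.4 j6 1.81
turn frac -0.001 shift frac [ 0.0007 -0.0061  0.0412] dist 25.0 rows 1 per row shift [ 0.0007 -0.0061  0.0412] turn -0.001
```

```bash
python3 -m handwheel '[[20,0.0007,-0.006,0.01,-0.001],[20,0,0,0.01,0]]'>/dev/null;python3 w.py; python3 plan.py 629.7 -205.5 126 -41.7
```

```text
t 19.55 pos [ 629.6 -204.   138.9] yaw -41.62 tilt 1.19 tz [-1.12 -0.41] F [ 0.5 -0.5 -0.7] open 48.6 j6 1.81
turn frac 0.0002 shift frac [0.0018 0.0018 0.0216] dist 13.0 rows 1 per row shift [0.0018 0.0018 0.0216] turn 0.0002
```

```bash
python3 -m handwheel '[[20,0.0018,0.0018,0.01,0],[20,0,0,0.008,0]]'>/dev/null;python3 w.py; python3 plan.py 629.7 -205.5 126 -41.7; python3 -m handwheel '[[20,0,0,0.006,0]]'>/dev/null;python3 w.py; python3 plan.py 629.7 -205.5 126 -41.7
```

```text
t 19.82 pos [ 630.  -205.1  129.1] yaw -41.57 tilt 1.11 tz [-1.01 -0.47] F [-0.4 -0.3 -0.3] open 48.3 j6 1.81
turn frac 0.0004 shift frac [0.     0.0008 0.0051] dist 3.1 rows 1 per row shift [0.     0.0008 0.0051] turn 0.0004
t 20.0 pos [ 630.1 -205.2  125.4] yaw -41.58 tilt 1.09 tz [-0.98 -0.48] F [-0.7  0.5 -0.8] open 48.7 j6 1.81
turn frac 0.0003 shift frac [-0.0002  0.0007 -0.001 ] dist 0.7 rows 1 per row shift [-0.0002  0.0007 -0.001 ] turn 0.0003
```

```bash
python3 -m handwheel '[[20,0,0.0007,0.003,0]]'>/dev/null;python3 w.py; python3 plan.py 629.7 -205.5 126 -41.7; python3 -m handwheel '[[20,0,0,0.002,0]]'>/dev/null;python3 w.py; python3 plan.py 629.7 -205.5 126 -41.7
```

```text
t 20.18 pos [ 630.1 -205.3  125.1] yaw -41.57 tilt 1.0 tz [-0.88 -0.49] F [-2.1  2.6  6.9] open 48.4 j6 1.81
turn frac 0.0004 shift frac [-0.0003  0.0006 -0.0016] dist 1.0 rows 1 per row shift [-0.0003  0.0006 -0.0016] turn 0.0004
t 20.37 pos [ 630.1 -205.3  125.1] yaw -41.56 tilt 0.97 tz [-0.82 -0.51] F [-2.9  1.2  6.3] open 48.6 j6 1.81
turn frac 0.0004 shift frac [-0.0003  0.0006 -0.0015] dist 1.0 rows 1 per row shift [-0.0003  0.0006 -0.0015] turn 0.0004
```

```bash
python3 -m handwheel '[[72,0,0,-0.001,0],[72,0,0,0,0],[72,0,0,0,0],[72,0,0,-0.04,0],[72,0,0,-0.05,0],[72,0,0,-0.05,0],[72,-0.045,-0.045,-0.01,0],[72,-0.045,-0.045,0,0],[72,-0.045,-0.045,0,0],[72,-0.045,-0.045,0,0],[72,-0.045,-0.045,0,0]]'>/dev/null;python3 w.py; python3 plan.py 483.2 323 120 17.5
python3 - <<'E'
from h import *
c=cam("top"); crop(c,362,130,462,205,"t9",8)
c=cam("scene"); crop(c,195,210,290,285,"s9",8)
E
```

```text
t 21.38 pos [619.9 -12.2 217.2] yaw -41.94 tilt 0.97 tz [-0.86 -0.46] F [ 0.2 -0.2  0.2] open 63.3 j6 2.1
turn frac -0.1651 shift frac [-0.0494 -0.6013  0.162 ] dist 374.8 rows 10 per row shift [-0.0049 -0.0601  0.0162] turn -0.0165
```

View pics/t9.png

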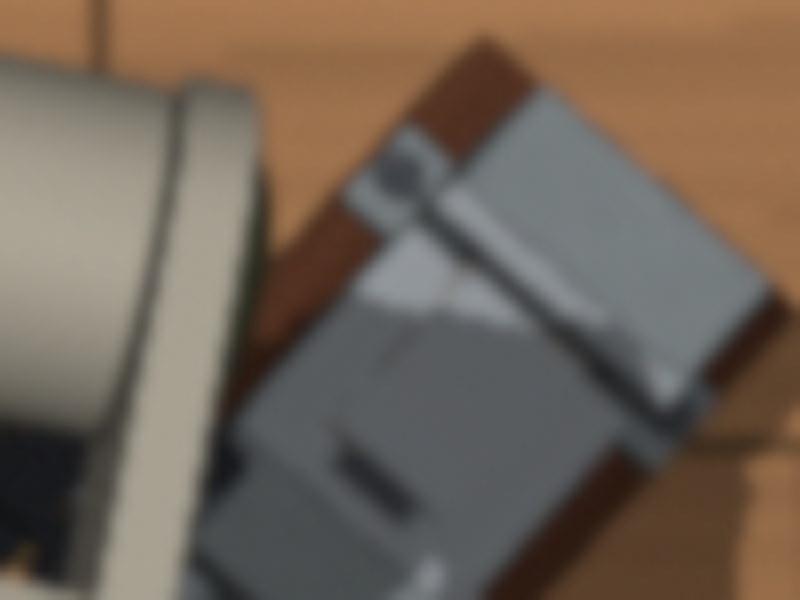

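View pics/s9.png

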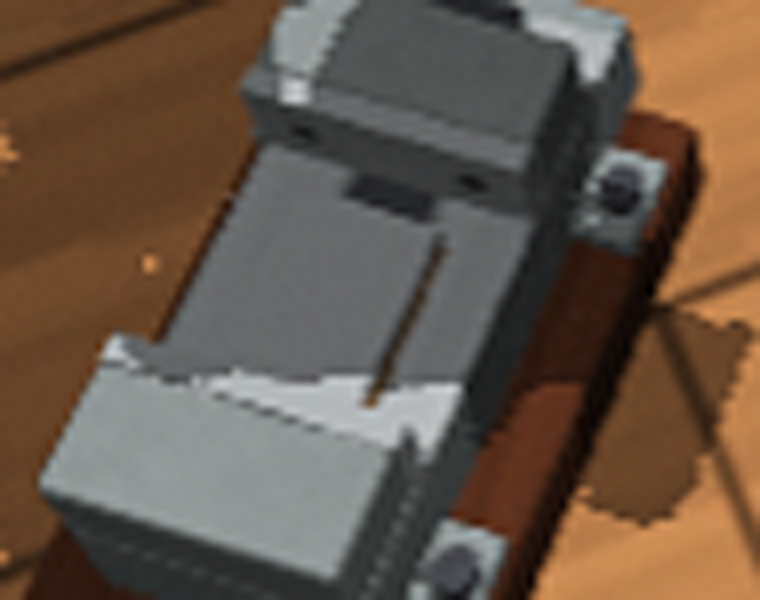

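```bash
python3 -m handwheel '[[72,0,0,0.0,-0.018],[72,0,0,0,-0.018],[72,0,0,0,-0.018],[72,0,0,0,-0.018],[72,0,0,0,-0.018],[72,0,0,0,-0.018],[72,0,0,0,-0.018],[72,0,0,0,-0.018],[72,0,0,0,-0.018]]'>/dev/null;python3 w.py; python3 plan.py 483.2 323 120 17.5
```

```text
t 22.33 pos [622.  -32.8 214.4] yaw 17.5 tilt 1.21 tz [-1.   -0.67] F [-0.  -0.6  0.6] open 63.5 j6 1.03
turn frac -0.0 shift frac [-0.0423 -0.6352  0.1573] dist 393.4 rows 10 per row shift [-0.0042 -0.0635  0.0157] turn -0.0
```

```bash
python3 -m handwheel '[[72,-0.004,-0.0635,0,0],[72,-0.004,-0.0635,0,0],[72,-0.004,-0.0635,0,0],[72,-0.004,-0.0635,0,0],[72,-0.004,-0.0635,0,0],[72,-0.004,-0.0635,0,0],[72,-0.004,-0.0635,0.02,0],[72,-0.004,-0.0635,0.03,0],[72,-0.004,-0.055,0.03,0]]'>/dev/null;python3 w.py; python3 plan.py 483.2 323 60 17.5
```

```text
t 23.18 pos [508.  283.8 162.3] yaw 14.05 tilt 1.12 tz [-0.83 -0.76] F [-0.  -0.4 -0.4] open 63.4 j6 1.64
turn frac -0.0096 shift frac [-0.0198 -0.0748  0.1705] dist 112.4 rows 3 per row shift [-0.0066 -0.0249  0.0568] turn -0.0032
```

```bash
python3 -m handwheel '[[72,-0.01,-0.037,0.04,-0.0096],[72,-0.01,-0.037,0.05,0],[72,0,0,0.04,0]]'>/dev/null;python3 w.py; python3 plan.py 483.2 323 30 17.5;python3 plates.py | grep b1
```

```text
t 23.53 pos [487.8 320.1  84.9] yaw 16.82 tilt 0.89 tz [-0.48 -0.74] F [-0.3  0.1 -0.2] open 63.3 j6 1.66
turn frac -0.0019 shift frac [-0.0059 -0.007   0.0914] dist 55.1 rows 2 per row shift [-0.0029 -0.0035  0.0457] turn -0.0009
t b1 c 485.0 350.0 size 121.0 58.1 yaw 1.8
```

```bash
python3 -m handwheel '[[72,-0.006,-0.007,0.04,-0.0019],[72,0,0,0.045,0]]'>/dev/null;python3 w.py; python3 plan.py 483.2 323 19 17.5;python3 -m handwheel '[[72,0,0,0.01,0]]'>/dev/null;python3 w.py; python3 plan.py 483.2 323 19 17.5
```

```text
t 23.9 pos [489.9 321.7  41.9] yaw 17.18 tilt 0.56 tz [ 0.36 -0.42] F [-0.   0.4  0. ] open 63.3 j6 1.66
turn frac -0.0009 shift frac [-0.01   -0.0053  0.0382] dist 23.9 rows 1 per row shift [-0.01   -0.0053  0.0382] turn -0.0009
t 24.08 pos [490.8 321.3  37. ] yaw 17.09 tilt 0.59 tz [ 0.43 -0.4 ] F [-0.3 -0.8 -0.8] open 63.5 j6 1.66
turn frac -0.0011 shift frac [-0.0112 -0.0065  0.03  ] dist 19.6 rows 1 per row shift [-0.0112 -0.0065  0.03  ] turn -0.0011
```

```bash
python3 -m handwheel '[[72,-0.0112,-0.0065,0.023,-0.0011]]'>/dev/null;python3 w.py; python3 plan.py 483.2 323 19 17.5;python3 -m handwheel '[[72,0,0,0.006,0]]'>/dev/null;python3 w.py; python3 plan.py 483.2 323 19 17.5
```

```text
t 24.27 pos [482.7 322.8  23.3] yaw 17.48 tilt 0.56 tz [ 0.37 -0.42] F [ 0.1 -0.4  0.3] open 63.7 j6 1.66
turn frac -0.0 shift frac [ 0.0009 -0.      0.0071] dist 4.3 rows 1 per row shift [ 0.0009 -0.      0.0071] turn -0.0
t 24.45 pos [483.1 322.8  20.2] yaw 17.47 tilt 0.58 tz [ 0.41 -0.41] F [ 0.8 -0.2 -0. ] open 63.4 j6 1.66
turn frac -0.0001 shift frac [ 0.0002 -0.0002  0.0021] dist 1.2 rows 1 per row shift [ 0.0002 -0.0002  0.0021] turn -0.0001
```

```bash
python3 -m handwheel '[[72,0,0,0.0022,0],[20,-0.0003,0,0.0006,0],[20,-0.0003,0,0.0006,0],[20,-0.0003,0,0.0006,0],[20,-0.0003,0,0.0006,0]]' 40 >/dev/null;python3 w.py; python3 plan.py 483.2 323 19 17.5;python3 -m handwheel '[[20,0,0,-0.03,0],[20,0,0,-0.06,0],[20,0,0,-0.06,0],[20,0,0,-0.06,0],[20,0,0,-0.06,0]]' >/dev/null; python3 w.py; python3 plan.py 628.6 -204.8 185 -41.7
```

```text
t 24.97 pos [483.9 322.9  19.4] yaw 17.44 tilt 0.68 tz [ 0.59 -0.34] F [-0.  -0.7  3.7] open 48.8 j6 1.66
turn frac -0.0002 shift frac [-0.0011 -0.0006  0.0007] dist 0.9 rows 1 per row shift [-0.0011 -0.0006  0.0007] turn -0.0002
t 25.48 pos [481.5 323.4 182.9] yaw 17.42 tilt 0.54 tz [ 0.16 -0.51] F [ 0.8 -0.3 -1.9] open 48.8 j6 1.66
turn frac 0.1642 shift frac [ 0.7686  0.4942 -0.0035] dist 548.3 rows 14 per row shift [ 0.0549  0.0353 -0.0003] turn 0.0117
```

```bash
python3 -m handwheel '[[20,0,0,-0.01,0.018],[20,0,0,0,0.018],[20,0,0,0,0.018],[20,0,0,0,0.018],[20,0,0,0,0.018],[20,0,0,0,0.018],[20,0,0,0,0.018],[20,0,0,0,0.018],[20,0,0,0,0.018]]' >/dev/null;python3 w.py; python3 plan.py 629.8 -205.2 190 -41.7; python3 -m handwheel '[[20,0.0549,0.0353,0,0],[20,0.0549,0.0353,0,0],[20,0.0549,0.0353,0,0],[20,0.0549,0.0353,0,0],[20,0.0549,0.0353,0,0],[20,0.0549,0.0353,0,0],[20,0.0549,0.0353,0,0],[20,0.0549,0.0353,0,0],[20,0.0549,0.0353,0,0],[20,0.0549,0.0353,0,0]]' >/dev/null;python3 w.py; python3 plan.py 629.8 -205.2 190 -41.7
```

```text
t 26.33 pos [479.2 322.3 181.8] yaw -43.23 tilt 0.8 tz [-0.34 -0.73] F [ 0.4  0.1 -0.7] open 48.4 j6 2.72
turn frac -0.0043 shift frac [ 0.7723  0.4895 -0.0136] dist 548.7 rows 14 per row shift [ 0.0552  0.035  -0.001 ] turn -0.0003
t 27.27 pos [584.2 -67.8 178.9] yaw -40.18 tilt 1.01 tz [-0.73 -0.7 ] F [ 0.4  1.4 -0.9] open 49.0 j6 1.97
turn frac 0.0042 shift frac [ 0.2092  0.1204 -0.0186] dist 145.2 rows 4 per row shift [ 0.0523  0.0301 -0.0046] turn 0.0011
```

```bash
python3 -m handwheel '[[20,0.0523,0.03,-0.005,0.004],[20,0.0523,0.03,-0.005,0],[20,0.0523,0.03,-0.005,0]]' >/dev/null;python3 w.py; python3 plan.py 629.8 -205.2 160 -41.7
```

```text
t 27.62 pos [ 619.7 -171.6  186.1] yaw -41.02 tilt 1.1 tz [-0.95 -0.56] F [-0.  -0.4 -1.7] open 48.8 j6 1.84
turn frac 0.0019 shift frac [0.0498 0.0306 0.0436] dist 43.8 rows 2 per row shift [0.0249 0.0153 0.0218] turn 0.0009
```

```bash
python3 -m handwheel '[[20,0.047,0.028,0.0,0.0019]]' >/dev/null;python3 w.py; python3 plan.py 629.8 -205.2 150 -41.7;python3 -m handwheel '[[20,0,0,0.03,0],[20,0,0,0.025,0]]' >/dev/null;python3 w.py; python3 plan.py 629.8 -205.2 132 -41.7
```

```text
t 27.8 pos [ 630.2 -205.3  185.1] yaw -41.69 tilt 1.15 tz [-0.99 -0.59] F [-0.7 -0.1 -0.2] open 48.8 j6 1.81
turn frac 0.0 shift frac [-0.0007  0.0003  0.0584] dist 35.1 rows 1 per row shift [-0.0007  0.0003  0.0584] turn 0.0
t 28.07 pos [ 629.8 -204.3  151.8] yaw -41.38 tilt 1.11 tz [-0.96 -0.56] F [-0.3  0.2 -0.8] open 48.3 j6 1.81
turn frac 0.0009 shift frac [0.001  0.0012 0.0331] dist 19.9 rows 1 per row shift [0.001  0.0012 0.0331] turn 0.0009
```

```bash
python3 -m handwheel '[[20,0.001,0.0012,0.015,0.0009],[20,0,0,0.013,0]]' >/dev/null;python3 w.py; python3 plan.py 629.8 -205.2 130 -41.7;python3 -m handwheel '[[20,0,0,0.004,0]]' >/dev/null;python3 w.py; python3 plan.py 629.8 -205.2 130 -41.7
```

```text
t 28.33 pos [ 629.9 -203.9  135.7] yaw -41.5 tilt 1.07 tz [-0.89 -0.59] F [-1.   0.6 -1.3] open 49.0 j6 1.81
turn frac 0.0005 shift frac [0.0013 0.0017 0.0096] dist 5.9 rows 1 per row shift [0.0013 0.0017 0.0096] turn 0.0005
t 28.52 pos [ 629.9 -203.8  133.3] yaw -41.48 tilt 1.07 tz [-0.9  -0.58] F [ 0.2 -0.5 -0.5] open 48.6 j6 1.81
turn frac 0.0006 shift frac [0.0015 0.0019 0.0055] dist 3.6 rows 1 per row shift [0.0015 0.0019 0.0055] turn 0.0006
```

```bash
python3 -m handwheel '[[20,0.0015,0.0019,0.004,0.0006]]' >/dev/null;python3 w.py; python3 plan.py 629.8 -205.2 130 -41.7;python3 -m handwheel '[[20,0,0,0.002,0]]' >/dev/null;python3 w.py; python3 plan.py 629.8 -205.2 130 -41.7;python3 -m handwheel '[[20,0,0,0.002,0]]' >/dev/null;python3 w.py; python3 plan.py 629.8 -205.2 130 -41.7
```

```text
t 28.7 pos [ 629.8 -205.5  131. ] yaw -41.71 tilt 1.06 tz [-0.87 -0.59] F [-1.  -0.8 -0.1] open 48.7 j6 1.81
turn frac -0.0 shift frac [-0.0003 -0.0003  0.0016] dist 1.0 rows 1 per row shift [-0.0003 -0.0003  0.0016] turn -0.0
t 28.88 pos [ 629.9 -205.5  130.6] yaw -41.71 tilt 1.02 tz [-0.82 -0.61] F [-2.1  1.6  5.4] open 48.7 j6 1.81
turn frac -0.0 shift frac [-0.0004 -0.0003  0.001 ] dist 0.7 rows 1 per row shift [-0.0004 -0.0003  0.001 ] turn -0.0
t 29.07 pos [ 629.9 -205.5  130.6] yaw -41.71 tilt 1.0 tz [-0.77 -0.63] F [-3.3  0.8  7.6] open 48.7 j6 1.81
turn frac -0.0 shift frac [-0.0005 -0.0003  0.0009] dist 0.6 rows 1 per row shift [-0.0005 -0.0003  0.0009] turn -0.0
```

```bash
python3 -m handwheel '[[72,0,0,-0.001,0],[72,0,0,0,0],[72,0,0,0,0],[72,0,0,-0.04,0],[72,0,0,-0.05,0],[72,0,0,-0.05,0],[72,-0.045,-0.045,-0.01,0],[72,-0.045,-0.045,0,0],[72,-0.045,-0.045,0,0],[72,-0.045,-0.045,0,0],[72,-0.045,-0.045,0,0]]'>/dev/null;python3 w.py; python3 plates.py | grep templ; python3 plan.py 608.5 309.5 120 7
python3 - <<'E'
from h import *
c=cam("top"); crop(c,362,130,462,205,"t10",8)
c=cam("scene"); crop(c,195,210,290,285,"s10",8)
cv2.imwrite("pics/s10f.png",c["image"][:,:,::-1])
E
```

```text
t templ c 608.2 309.7 size 65.7 49.1 yaw 8.0
s templ c 608.6 309.5 size 70.5 52.0 yaw 7.1
t 30.18 pos [621.1 -16.7 221.3] yaw -42.3 tilt 1.03 tz [-0.77 -0.68] F [ 0.1  1.4 -0.6] open 63.3 j6 2.1
turn frac -0.1369 shift frac [ 0.0453 -0.5422  0.1689] dist 341.8 rows 9 per row shift [ 0.005  -0.0602  0.0188] turn -0.0152
```

View pics/s10.png

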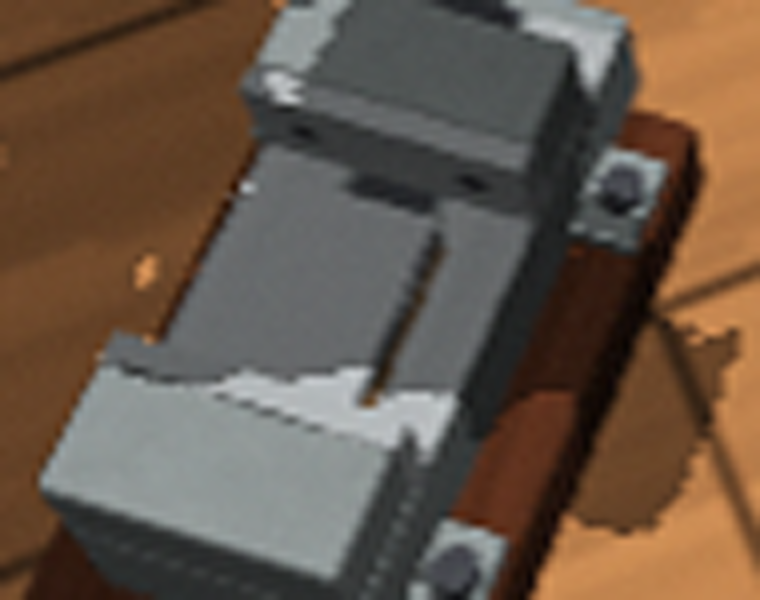

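View pics/s10f.png

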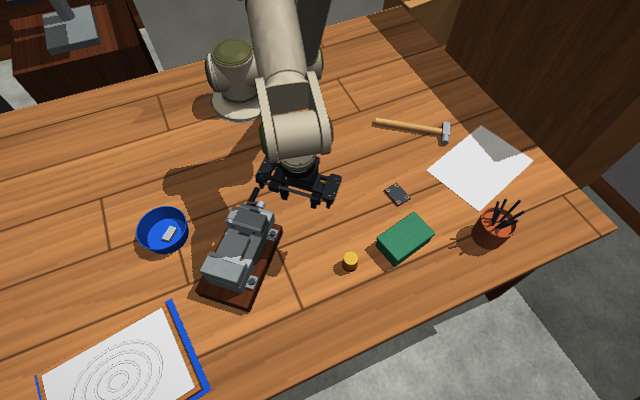

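```bash
python3 -m handwheel '[[72,0,0,0.0,-0.0167],[72,0,0,0,-0.0167],[72,0,0,0,-0.0167],[72,0,0,0,-0.0167],[72,0,0,0,-0.0167],[72,0,0,0,-0.0167],[72,0,0,0,-0.0167],[72,0,0,0,-0.0167]]'>/dev/null;python3 w.py; python3 plan.py 608.5 309.5 120 7
```

```text
t 31.05 pos [622.4 -32.8 219. ] yaw 6.45 tilt 1.15 tz [-0.91 -0.71] F [-0.9  0.2  0.1] open 63.7 j6 1.22
turn frac -0.0015 shift frac [ 0.0466 -0.569   0.165 ] dist 356.6 rows 9 per row shift [ 0.0052 -0.0632  0.0183] turn -0.0002
```

```bash
python3 -m handwheel '[[72,0.005,-0.063,0,0],[72,0.005,-0.063,0,0],[72,0.005,-0.063,0,0],[72,0.005,-0.063,0,0],[72,0.005,-0.063,0,0],[72,0.005,-0.063,0.01,0],[72,0.005,-0.063,0.02,0],[72,0.005,-0.055,0.02,0]]'>/dev/null;python3 w.py; python3 plan.py 608.5 309.5 60 7
```

```text
t 31.82 pos [622.3 264.1 183.2] yaw 3.45 tilt 1.15 tz [-0.85 -0.78] F [ 0.4 -0.5  0.3] open 63.6 j6 1.74
turn frac -0.0099 shift frac [-0.0137 -0.0778  0.2054] dist 132.0 rows 4 per row shift [-0.0034 -0.0195  0.0513] turn -0.0025
```

```bash
python3 -m handwheel '[[72,-0.006,-0.039,0.04,-0.0099],[72,-0.006,-0.038,0.05,0],[72,0,0,0.05,0],[72,0,0,0.03,0]]'>/dev/null;python3 w.py; python3 plan.py 608.5 309.5 20 7
```

```text
t 32.25 pos [613.7 306.4  81.9] yaw 6.18 tilt 0.8 tz [-0.37 -0.71] F [ 0.5 -1.1  0.4] open 63.4 j6 1.76
turn frac -0.0023 shift frac [-0.008  -0.0063  0.1031] dist 62.2 rows 2 per row shift [-0.004  -0.0031  0.0516] turn -0.0011
```

Run:
```python
from h import *
c=cam("scene"); crop(c,340,140,460,240,"s11",6)
```

```text
(no output)
```

View pics/s11.png

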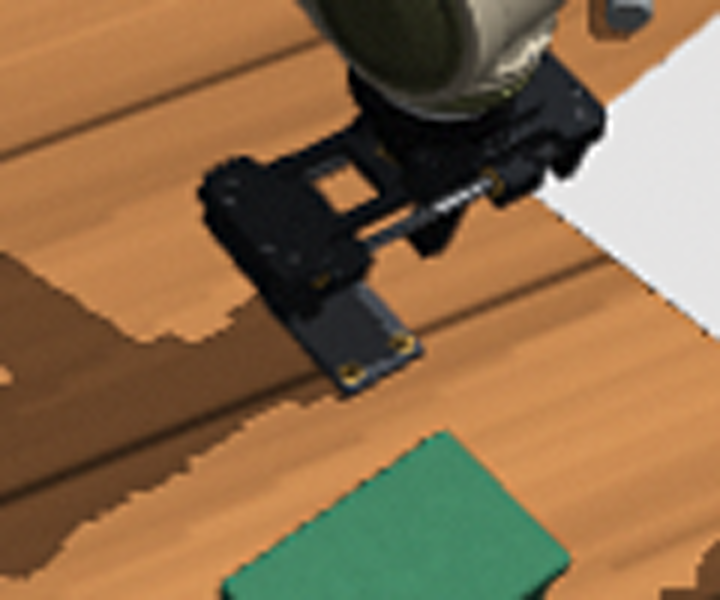

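Template unmoved under the gripper, tin box clear. Descend.

```bash
python3 -m handwheel '[[72,-0.008,-0.0063,0.04,-0.0023],[72,0,0,0.045,0]]'>/dev/null;python3 w.py; python3 plan.py 608.5 309.5 19.5 7;python3 -m handwheel '[[72,-0.004,0,0.01,0]]'>/dev/null;python3 w.py; python3 plan.py 608.5 309.5 19.5 7
```

```text
t 32.57 pos [613.8 307.5  38.3] yaw 6.69 tilt 0.63 tz [ 0.35 -0.52] F [-0.6 -0.3  0. ] open 63.5 j6 1.75
turn frac -0.0009 shift frac [-0.0083 -0.0043  0.0314] dist 19.7 rows 1 per row shift [-0.0083 -0.0043  0.0314] turn -0.0009
t 32.75 pos [611.9 306.8  33.5] yaw 6.62 tilt 0.66 tz [ 0.41 -0.51] F [-0.5 -0.9 -0.5] open 63.4 j6 1.76
turn frac -0.0011 shift frac [-0.005  -0.0052  0.0234] dist 14.7 rows 1 per row shift [-0.005  -0.0052  0.0234] turn -0.0011
```

```bash
python3 -m handwheel '[[72,-0.0055,-0.0052,0.02,-0.0011]]'>/dev/null;python3 w.py; python3 plan.py 608.5 309.5 19.5 7;python3 -m handwheel '[[72,0,0,0.003,0]]'>/dev/null;python3 w.py; python3 plan.py 608.5 309.5 19.5 7
```

```text
t 32.93 pos [608.  309.4  21.8] yaw 7.0 tilt 0.64 tz [ 0.38 -0.51] F [-0.  -1.1 -0.5] open 63.2 j6 1.75
turn frac 0.0 shift frac [ 0.0008 -0.0001  0.0038] dist 2.4 rows 1 per row shift [ 0.0008 -0.0001  0.0038] turn 0.0
t 33.12 pos [608.4 309.4  20.9] yaw 6.99 tilt 0.67 tz [ 0.45 -0.5 ] F [0.4 0.3 0.2] open 63.4 j6 1.75
turn frac -0.0 shift frac [ 0.0001 -0.0002  0.0023] dist 1.4 rows 1 per row shift [ 0.0001 -0.0002  0.0023] turn -0.0
```

```bash
python3 -m handwheel '[[72,0,0,0.0022,0],[20,-0.0004,0,0.0006,0],[20,-0.0004,0,0.0006,0],[20,-0.0004,0,0.0006,0],[20,-0.0004,0,0.0006,0]]' 45 >/dev/null;python3 w.py; python3 plan.py 608.5 309.5 19 7;python3 -m handwheel '[[20,0,0,-0.03,0],[20,0,0,-0.06,0],[20,0,0,-0.06,0],[20,0,0,-0.06,0],[20,0,0,-0.06,0]]' >/dev/null; python3 w.py; python3 plan.py 629.8 -205.2 185 -41.7
```

```text
t 33.63 pos [608.8 309.5  20.4] yaw 6.96 tilt 0.79 tz [ 0.67 -0.42] F [-0.1  0.1  2.6] open 48.7 j6 1.76
turn frac -0.0001 shift frac [-0.0006 -0.0001  0.0023] dist 1.5 rows 1 per row shift [-0.0006 -0.0001  0.0023] turn -0.0001
t 34.15 pos [605.3 309.9 181.1] yaw 6.94 tilt 0.66 tz [-0.07 -0.66] F [-0.4  0.5 -2.1] open 49.0 j6 1.75
turn frac 0.1351 shift frac [ 0.6016  0.6138 -0.0065] dist 515.7 rows 13 per row shift [ 0.0463  0.0472 -0.0005] turn 0.0104
```

```bash
python3 -m handwheel '[[20,0,0,-0.01,0.0167],[20,0,0,-0.01,0.0167],[20,0,0,0,0.0167],[20,0,0,0,0.0167],[20,0,0,0,0.0167],[20,0,0,0,0.0167],[20,0,0,0,0.0167],[20,0,0,0,0.0167]]' >/dev/null;python3 w.py; python3 plan.py 629.6 -205.3 190 -41.7; python3 -m handwheel '[[20,0.0463,0.0475,0,0],[20,0.0463,0.0475,0,0],[20,0.0463,0.0475,0,0],[20,0.0463,0.0475,0,0],[20,0.0463,0.0475,0,0],[20,0.0463,0.0475,0,0],[20,0.0463,0.0475,0,0],[20,0.0463,0.0475,0,0],[20,0.0463,0.0475,0,0],[20,0.0463,0.0475,0,0]]' >/dev/null;python3 w.py; python3 plan.py 629.6 -205.3 190 -41.7
```

```text
t 34.92 pos [602.2 308.8 184. ] yaw -43.01 tilt 1.33 tz [-0.93 -0.95] F [-0.3 -1.2 -2.2] open 48.7 j6 2.63
turn frac -0.0036 shift frac [ 0.6041  0.6094 -0.01  ] dist 514.9 rows 13 per row shift [ 0.0465  0.0469 -0.0008] turn -0.0003
t 35.85 pos [ 616.5 -100.8  181.1] yaw -40.2 tilt 1.83 tz [-1.59 -0.91] F [ 0.1  0.5 -2.5] open 48.8 j6 1.93
turn frac 0.0042 shift frac [ 0.1322  0.1156 -0.0149] dist 105.7 rows 3 per row shift [ 0.0441  0.0385 -0.005 ] turn 0.0014
```

```bash
python3 -m handwheel '[[20,0.0441,0.0385,-0.008,0.0042],[20,0.0441,0.0385,-0.005,0]]' >/dev/null;python3 w.py; python3 plan.py 629.6 -205.3 150 -41.7; python3 -m handwheel '[[20,0.04,0.033,0,0]]' >/dev/null;python3 w.py; python3 plan.py 629.6 -205.3 150 -41.7
```

```text
t 36.12 pos [ 625.9 -170.5  187.7] yaw -41.37 tilt 1.93 tz [-1.78 -0.75] F [ 0.5  1.1 -1.9] open 48.8 j6 1.86
turn frac 0.0009 shift frac [0.0432 0.0392 0.0628] dist 51.4 rows 2 per row shift [0.0216 0.0196 0.0314] turn 0.0005
t 36.3 pos [ 630.8 -203.7  186.8] yaw -41.36 tilt 1.99 tz [-1.82 -0.78] F [-0.4 -0.7 -3.1] open 48.7 j6 1.81
turn frac 0.0009 shift frac [0.0003 0.0032 0.0613] dist 36.9 rows 1 per row shift [0.0003 0.0032 0.0613] turn 0.0009
```

```bash
python3 -m handwheel '[[20,0.0003,0.003,0.015,0.0009],[20,0,0,0.015,0],[20,0,0,0.015,0],[20,0,0,0.013,0]]' >/dev/null;python3 w.py; python3 plan.py 629.6 -205.3 137 -41.7
```

```text
t 36.73 pos [ 627.9 -202.   147.9] yaw -41.31 tilt 2.09 tz [-1.98 -0.64] F [-0.7  0.2 -2.7] open 48.4 j6 1.82
turn frac 0.0011 shift frac [0.0057 0.0022 0.0182] dist 11.5 rows 1 per row shift [0.0057 0.0022 0.0182] turn 0.0011
```

```bash
python3 -m handwheel '[[20,0.0057,0.0022,0.012,0.0011]]' >/dev/null;python3 w.py; python3 plan.py 629.6 -205.3 137 -41.7;python3 -m handwheel '[[20,0,0,0.004,0]]' >/dev/null;python3 w.py; python3 plan.py 629.6 -205.3 137 -41.7
```

```text
t 36.92 pos [ 629.2 -205.2  139.4] yaw -41.71 tilt 2.16 tz [-2.08 -0.59] F [-1.1  1.1 -2.1] open 48.8 j6 1.82
turn frac -0.0 shift frac [ 0.0006 -0.0004  0.0039] dist 2.4 rows 1 per row shift [ 0.0006 -0.0004  0.0039] turn -0.0
t 37.1 pos [ 629.3 -205.3  138.1] yaw -41.71 tilt 2.1 tz [-2.   -0.63] F [-0.5  0.5  1.5] open 48.7 j6 1.82
turn frac -0.0 shift frac [ 0.0003 -0.0003  0.0018] dist 1.1 rows 1 per row shift [ 0.0003 -0.0003  0.0018] turn -0.0
```

```bash
python3 -m handwheel '[[20,0.0003,-0.0003,0.003,0]]' >/dev/null;python3 w.py; python3 plan.py 629.6 -205.3 137 -41.7;python3 -m handwheel '[[20,0,0,0.003,0]]' >/dev/null;python3 w.py; python3 plan.py 629.6 -205.3 137 -41.7
```

```text
t 37.28 pos [ 629.5 -205.2  137.8] yaw -41.69 tilt 2.05 tz [-1.94 -0.66] F [-5.3  3.1  8.4] open 48.9 j6 1.82
turn frac 0.0 shift frac [ 0.0002 -0.      0.0013] dist 0.8 rows 1 per row shift [ 0.0002 -0.      0.0013] turn 0.0
t 37.47 pos [ 629.5 -205.2  137.8] yaw -41.69 tilt 1.98 tz [-1.85 -0.71] F [-4.9  1.9  9.1] open 48.7 j6 1.82
turn frac 0.0 shift frac [0.0003 0.     0.0013] dist 0.8 rows 1 per row shift [0.0003 0.     0.0013] turn 0.0
```

```bash
python3 -m handwheel '[[72,0,0,-0.001,0],[72,0,0,0,0],[72,0,0,0,0],[72,0,0,-0.04,0],[72,0,0,-0.05,0],[72,0,0,-0.05,0],[72,-0.045,-0.045,-0.01,0],[72,-0.045,-0.045,0,0],[72,-0.045,-0.045,0,0],[72,-0.045,-0.045,0,0],[72,-0.045,-0.045,0,0],[72,-0.045,-0.045,0,0]]'>/dev/null;python3 w.py;  python3 plan.py 629.5 -205.2 150 -42
python3 - <<'E'
from h import *
c=cam("top"); crop(c,362,130,462,205,"t12",8)
c=cam("scene"); crop(c,195,210,290,285,"s12",8)
E
```

```text
t 38.57 pos [620.7  27.6 229.7] yaw -42.07 tilt 1.71 tz [-1.52 -0.8 ] F [-0.3 -1.2  0.4] open 63.4 j6 2.17
turn frac -0.0002 shift frac [0.2705 0.2786 0.1328] dist 246.2 rows 7 per row shift [0.0386 0.0398 0.019 ] turn -0.0
```

View pics/t12.png

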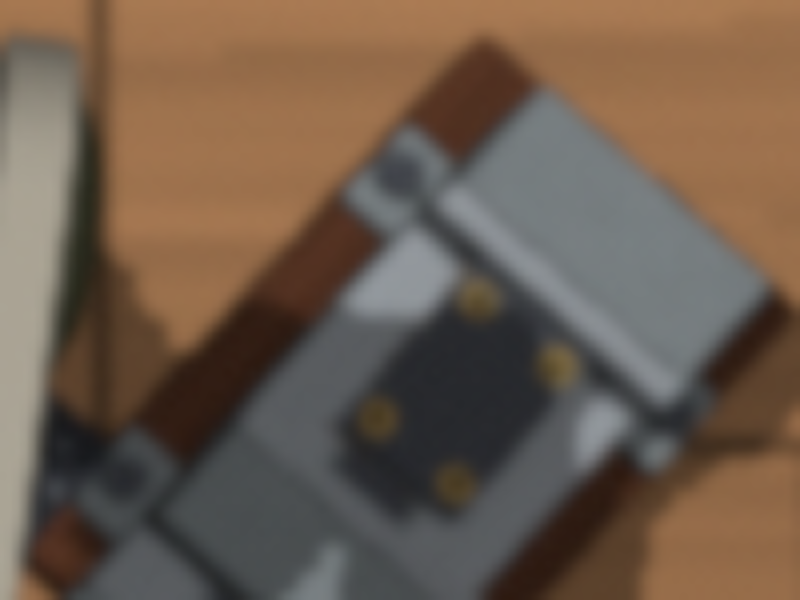

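View pics/s12.png

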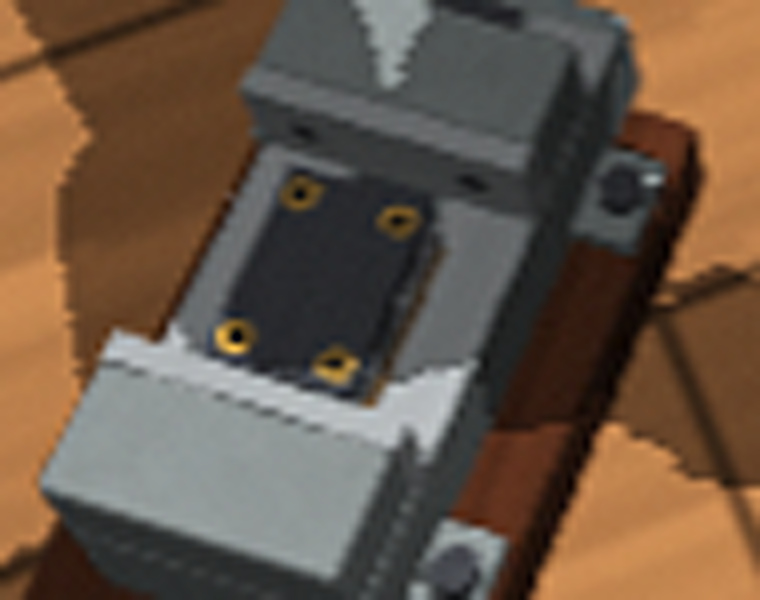

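```bash
python3 -m handwheel '[[72,0.0386,0.0398,0.01,0],[72,0.0386,0.0398,0.01,0],[72,0.0386,0.0398,0.01,0],[72,0.0386,0.0398,0.01,0],[72,0.0386,0.0398,0.01,0]]'>/dev/null;python3 w.py;  python3 plan.py 629.5 -205.2 160 -42
```

```text
t 39.18 pos [ 626.2 -154.4  200.7] yaw -42.48 tilt 1.7 tz [-1.41 -0.95] F [-0.7  1.2 -0.5] open 63.5 j6 1.9
turn frac -0.0013 shift frac [0.0607 0.0592 0.0678] dist 65.1 rows 2 per row shift [0.0304 0.0296 0.0339] turn -0.0007
```

```bash
python3 -m handwheel '[[72,0.03,0.029,0.01,-0.0013]]'>/dev/null;python3 w.py;python3 -m handwheel '[[72,0.03,0.03,0.01,0]]'>/dev/null;python3 w.py;  python3 plan.py 629.5 -205.2 160 -42;python3 -m handwheel '[[72,0,0,0.02,0],[72,0,0,0.02,0]]'>/dev/null;python3 w.py;  python3 plan.py 629.5 -205.2 115 -42
```

```text
t 39.55 pos [ 627.3 -212.7  187. ] yaw -42.52 tilt 1.86 tz [-1.58 -0.97] F [ 0.2  0.5 -0.3] open 63.4 j6 1.82
turn frac -0.0014 shift frac [-0.0056 -0.0117  0.0449] dist 28.1 rows 1 per row shift [-0.0056 -0.0117  0.0449] turn -0.0014
t 39.82 pos [ 626.5 -213.8  163.4] yaw -42.65 tilt 1.81 tz [-1.53 -0.97] F [0.1 0.6 0.5] open 63.4 j6 1.82
turn frac -0.0018 shift frac [-0.0059 -0.014   0.0807] dist 49.3 rows 2 per row shift [-0.003  -0.007   0.0404] turn -0.0009
```

```bash
python3 -m handwheel '[[72,-0.0059,-0.014,0,-0.0018]]'>/dev/null;python3 w.py;  python3 plan.py 629.5 -205.2 115 -42
```

```text
t 40.0 pos [ 630.1 -203.8  163.8] yaw -41.9 tilt 1.78 tz [-1.49 -0.96] F [0.3 0.9 0.7] open 62.9 j6 1.82
turn frac 0.0003 shift frac [0.0008 0.0025 0.0814] dist 48.9 rows 2 per row shift [0.0004 0.0012 0.0407] turn 0.0001
```

```bash
python3 -m handwheel '[[72,0.0008,0.0025,0.025,0.0003]]'>/dev/null;python3 w.py;  python3 plan.py 629.5 -205.2 115 -42;python3 -m handwheel '[[72,0,0,0.015,0]]'>/dev/null;python3 w.py;  python3 plan.py 629.5 -205.2 115 -42
```

```text
t 40.18 pos [ 628.7 -204.6  147.9] yaw -41.96 tilt 1.84 tz [-1.61 -0.9 ] F [-0.3  0.3 -0.2] open 63.4 j6 1.82
turn frac 0.0001 shift frac [ 0.0016 -0.0001  0.0549] dist 33.0 rows 1 per row shift [ 0.0016 -0.0001  0.0549] turn 0.0001
t 40.37 pos [ 628.1 -204.4  138. ] yaw -41.95 tilt 1.91 tz [-1.71 -0.85] F [0.3 0.5 0.7] open 63.4 j6 1.82
turn frac 0.0001 shift frac [ 0.0026 -0.0005  0.0383] dist 23.0 rows 1 per row shift [ 0.0026 -0.0005  0.0383] turn 0.0001
```

```bash
python3 -m handwheel '[[72,0.0026,0,0.02,0]]'>/dev/null;python3 w.py;python3 -m handwheel '[[72,0.0006,0,0.016,0]]'>/dev/null;python3 w.py;  python3 plan.py 629.5 -205.2 115 -42; python3 -m handwheel '[[66,0,0,0.0006,0],[50,0,0,0.0006,0],[50,0,0,0.0006,0],[50,0,0,0.0006,0],[50,0,0,0.0006,0]]' 10; python3 plan.py 629.5 -205.2 115 -42
```

```text
t 40.73 pos [ 628.5 -206.   114. ] yaw -41.98 tilt 1.98 tz [-1.82 -0.78] F [ 0.2 -0.7  0.9] open 63.6 j6 1.82
turn frac 0.0001 shift frac [ 0.0003 -0.0021 -0.0017] dist 1.6 rows 1 per row shift [ 0.0003 -0.0021 -0.0017] turn 0.0001
time: 41.15
ee_pos: [629.6, -205.4, 113.4]
ee_rot: [0.011, 0.934, -0.358, -0.011]
wrist_force: [-0.9, 1.3, 3.9]
opening: 0.569
t 41.15 pos [ 629.6 -205.4  113.4] yaw -41.95 tilt 1.76 tz [-1.59 -0.77] F [-0.9  1.3  3.9] open 50.1 j6 1.82
turn frac 0.0001 shift frac [-0.0004 -0.0002 -0.0027] dist 1.6 rows 1 per row shift [-0.0004 -0.0002 -0.0027] turn 0.0001
```

```bash
python3 -m handwheel '[[50,0,0,-0.001,0],[50,0,0,0,0],[50,0,0,0,0]]' 20; python3 -m handwheel '[[72,0,0,0,0],[72,0,0,0,0],[72,0,0,0,0],[72,0,0,-0.03,0],[72,0,0,-0.04,0],[40,0,0,-0.02,0],[0,0,0,0,0],[0,0,0,0,0],[0,0,0,0,0],[0,0,0,0,0],[0,0,0,0,0],[0,0,0,0,0]]' 20; python3 w.py; python3 plan.py 629.5 -205.2 145 -42
python3 - <<'E'
from h import *
c=cam("top"); crop(c,362,130,462,205,"t13",8)
c=cam("scene"); crop(c,195,210,290,285,"s13",8)
E
```

```text
time: 41.4
ee_pos: [629.2, -205.4, 113.4]
ee_rot: [0.011, 0.934, -0.358, -0.011]
wrist_force: [0.4, 1.7, 2.6]
opening: 0.565
time: 42.4
ee_pos: [628.2, -204.7, 162.4]
ee_rot: [0.012, 0.933, -0.358, -0.018]
wrist_force: [0.5, -0.2, -0.3]
opening: 0.216
t 42.5 pos [ 628.2 -204.7  162.5] yaw -42.0 tilt 2.41 tz [-2.35 -0.52] F [ 0.7 -0.2  0. ] open 11.0 j6 1.82
turn frac -0.0 shift frac [ 0.0021 -0.0009  0.0292] dist 17.5 rows 1 per row shift [ 0.0021 -0.0009  0.0292] turn -0.0
```

View pics/s13.png

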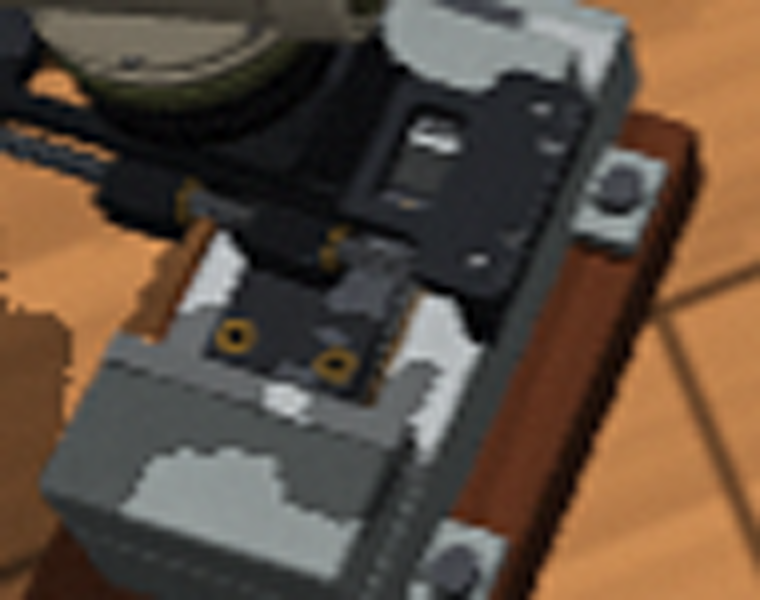

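```bash
python3 -m handwheel '[[0,0.002,-0.0009,0.02,0]]' >/dev/null; python3 w.py;  python3 -m handwheel '[[0,0,0,0.011,0]]' >/dev/null; python3 w.py; python3 plan.py 629.5 -205.2 142 -42;python3 -m handwheel '[[0,0.0006,0,0.002,0]]' >/dev/null; python3 w.py; python3 plan.py 629.5 -205.2 142 -42
```

```text
t 42.97 pos [ 628.6 -205.3  142.7] yaw -42.0 tilt 2.43 tz [-2.37 -0.51] F [ 1.3 -0.4  4.7] open 0.7 j6 1.82
turn frac -0.0 shift frac [ 0.001  -0.0011  0.0012] dist 1.1 rows 1 per row shift [ 0.001  -0.0011  0.0012] turn -0.0
t 43.15 pos [ 628.7 -205.4  142.6] yaw -42.0 tilt 2.39 tz [-2.33 -0.53] F [-4.8  2.2 10.2] open 0.5 j6 1.82
turn frac 0.0 shift frac [ 0.0008 -0.001   0.0011] dist 1.0 rows 1 per row shift [ 0.0008 -0.001   0.0011] turn 0.0
```

```bash
python3 -m handwheel '[[0,0,0,0.003,0]]' >/dev/null; python3 w.py; python3 plan.py 629.5 -205.2 142 -42;python3 -m handwheel '[[0,0,0,0.0035,0]]' >/dev/null; python3 w.py; python3 plan.py 629.5 -205.2 142 -42
```

```text
t 43.33 pos [ 628.7 -205.3  142.6] yaw -41.99 tilt 2.32 tz [-2.24 -0.58] F [-5.1  2.4 13. ] open 0.4 j6 1.82
turn frac 0.0 shift frac [ 0.0009 -0.001   0.001 ] dist 1.0 rows 1 per row shift [ 0.0009 -0.001   0.001 ] turn 0.0
t 43.52 pos [ 628.7 -205.3  142.5] yaw -41.98 tilt 2.23 tz [-2.14 -0.65] F [-4.2  2.4 15.1] open 0.6 j6 1.82
turn frac 0.0001 shift frac [ 0.0009 -0.001   0.0009] dist 1.0 rows 1 per row shift [ 0.0009 -0.001   0.0009] turn 0.0001
```

```bash
python3 -m handwheel '[[0,0,0,0.0036,0],[0,0,0,0.0034,0],[0,0,0,0.0034,0]]' >/dev/null; python3 w.py; python3 plan.py 629.5 -205.2 142 -42; python3 -m handwheel '[[0,0,0,-0.01,0],[0,0,0,-0.04,0],[0,0,0,-0.05,0],[0,0,0,-0.05,0],[40,-0.045,-0.045,-0.01,0],[40,-0.045,-0.045,0,0],[40,-0.045,-0.045,0,0],[40,-0.045,-0.045,0,0],[40,-0.045,-0.045,0,0]]' >/dev/null; python3 w.py
python3 - <<'E'
from h import *
c=cam("top"); crop(c,362,130,462,205,"t14",8)
c=cam("scene"); crop(c,195,210,290,285,"s14",8)
E
python3 plan.py 482 -73 140 -42
```

```text
t 43.87 pos [ 628.6 -205.2  142.5] yaw -41.95 tilt 2.01 tz [-1.83 -0.84] F [-3.8  2.9 14.9] open 0.5 j6 1.82
turn frac 0.0001 shift frac [ 0.0011 -0.0011  0.0009] dist 1.1 rows 1 per row shift [ 0.0011 -0.0011  0.0009] turn 0.0001
t 44.82 pos [621.8 -15.2 237.6] yaw -42.52 tilt 2.08 tz [-1.92 -0.82] F [ 0.  -0.7 -0.5] open 35.5 j6 2.11
turn frac -0.0014 shift frac [-0.1087  0.2275  0.1627] dist 180.1 rows 5 per row shift [-0.0217  0.0455  0.0325] turn -0.0003
```

View pics/s14.png

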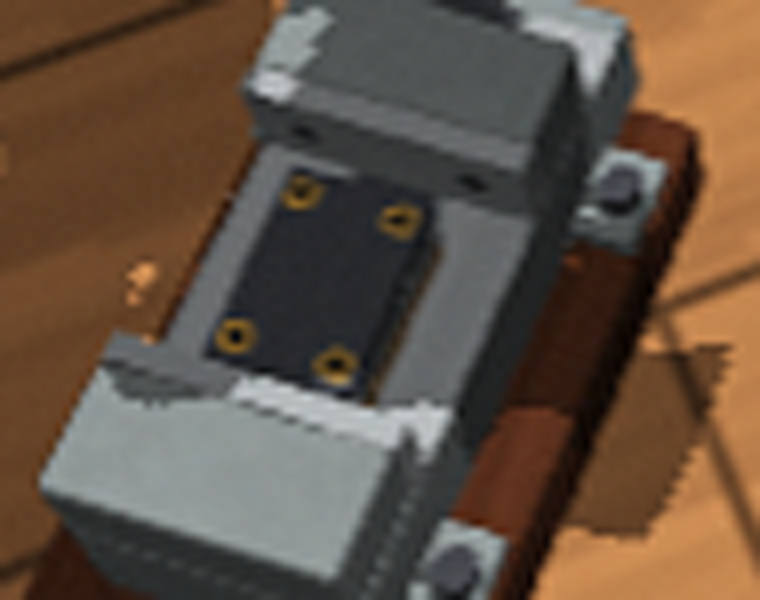

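View pics/t14.png

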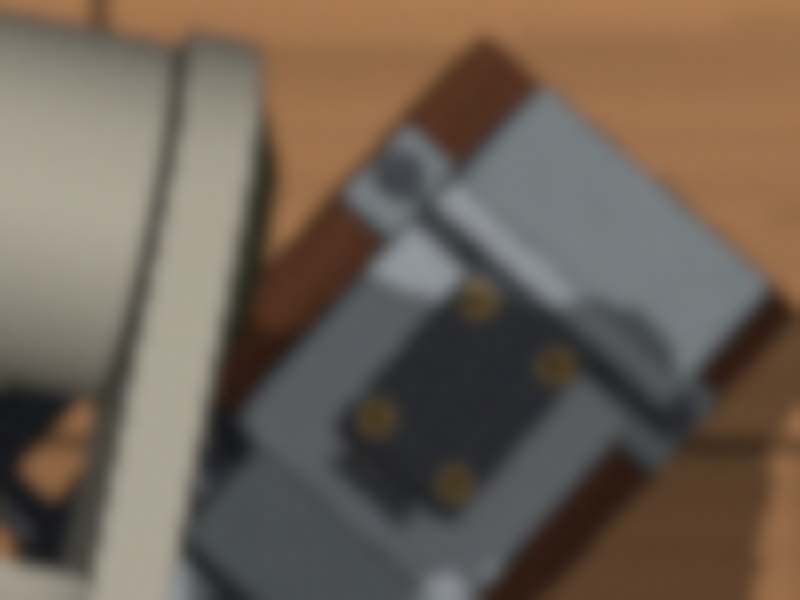

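```bash
cat > ck.py <<'E'
import sys
from plan import *
o=np.array([627.,-203.5]);a=np.radians(-42);X=np.array([np.cos(a),np.sin(a)]);Y=np.array([-X[1],X[0]])
# ck.py theta dz : plan to handle at theta deg ; and report current angle
th=np.radians(float(sys.argv[1])); dz=float(sys.argv[2]); r=42; vx=float(sys.argv[3]) if len(sys.argv)>3 else -205
p=arm.state()["ee_pos"]; v=p[:2]-o; vy=v@Y; vz=p[2]-dz-75
print("vise x",(v@X).round(1),"y",vy.round(1),"z",vz.round(1),"angle",(np.degrees(np.arctan2(-vy,vz))%360).round(1),"rad",np.hypot(vy,vz).round(1))
w=o+vx*X-r*np.sin(th)*Y
plan(w[0],w[1],75+r*np.cos(th)+dz,-42)
E
python3 ck.py 105 80
```

```text
vise x -129.8 y 136.4 z 82.6 angle 301.2 rad 159.5
t 44.82 pos [621.8 -15.2 237.6] yaw -42.52 tilt 2.08 tz [-1.92 -0.82] F [ 0.  -0.7 -0.5] open 35.5 j6 2.11
turn frac -0.0014 shift frac [-0.1253  0.295   0.1559] dist 213.8 rows 6 per row shift [-0.0209  0.0492  0.026 ] turn -0.0002
```

```bash
python3 -m handwheel '[[40,-0.03,0.05,0,-0.0014],[40,-0.03,0.05,0,0],[40,-0.03,0.05,0.01,0],[40,-0.02,0.05,0.02,0],[40,0,0.05,0.03,0]]' >/dev/null; python3 w.py; python3 ck.py 105 70
```

```text
vise x -193.8 y -22.2 z 58.4 angle 20.8 rad 62.5
t 45.33 pos [468.1 -90.3 203.4] yaw -42.34 tilt 2.21 tz [-2.04 -0.84] F [-0.1  0.   0.6] open 34.8 j6 1.89
turn frac -0.001 shift frac [-0.0186  0.0307  0.1155] dist 72.5 rows 2 per row shift [-0.0093  0.0153  0.0577] turn -0.0005
```

```bash
python3 -m handwheel '[[40,-0.0186,0.0307,0.03,-0.001],[40,0,0,0.03,0],[40,0,0,0.03,0]]' >/dev/null; python3 w.py; python3 ck.py 105 35
python3 - <<'E'
from h import *
c=cam("top"); crop(c,350,180,450,270,"t15",7)
c=cam("scene"); crop(c,190,130,310,240,"s15",6)
E
```

```text
vise x -202.5 y -45.4 z 40.5 angle 48.3 rad 60.8
t 45.68 pos [ 446.2 -101.7  150.5] yaw -42.37 tilt 2.09 tz [-1.87 -0.92] F [0.2 0.7 0.1] open 35.3 j6 1.86
turn frac -0.001 shift frac [-0.0042 -0.008   0.0856] dist 51.6 rows 2 per row shift [-0.0021 -0.004   0.0428] turn -0.0005
```

View pics/s15.png

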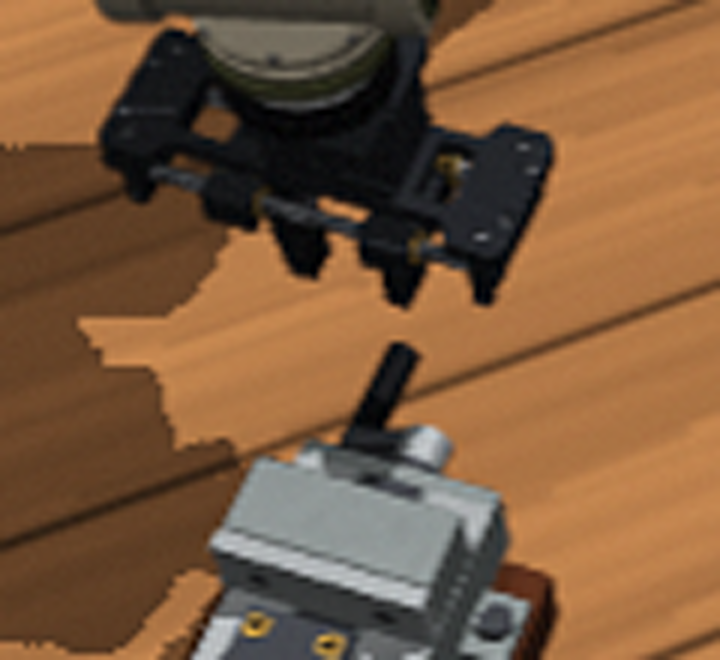

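View pics/t15.png

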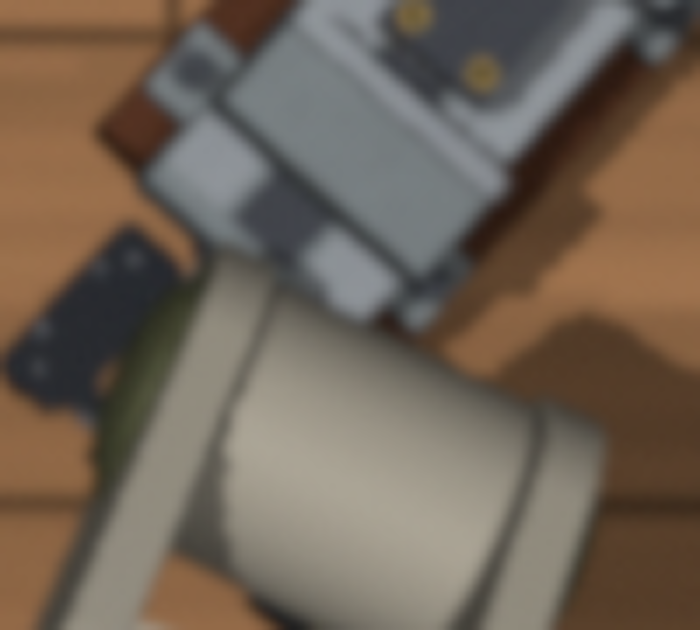

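```bash
python3 -m handwheel '[[40,-0.0042,-0.008,0.025,-0.001],[40,0,0,0.03,0],[40,0,0,0.03,0]]' >/dev/null; python3 w.py; python3 ck.py 105 4
```

```text
vise x -200.7 y -39.9 z 25.8 angle 57.1 rad 47.5
t 46.13 pos [451.2 -98.9 104.8] yaw -41.94 tilt 1.73 tz [-1.19 -1.24] F [0.3 0.  0.3] open 35.4 j6 1.86
turn frac 0.0002 shift frac [-0.0072  0.0011  0.0612] dist 37.0 rows 1 per row shift [-0.0072  0.0011  0.0612] turn 0.0002
```

```bash
python3 -m handwheel '[[40,-0.0072,0.001,0.03,0],[40,0,0,0.025,0]]' >/dev/null; python3 w.py; python3 ck.py 105 4;python3 -m handwheel '[[40,-0.001,0,0.01,0]]' >/dev/null; python3 w.py; python3 ck.py 105 4
```

```text
vise x -202.0 y -40.5 z -4.2 angle 95.9 rad 40.7
t 46.4 pos [449.8 -98.4  74.8] yaw -41.92 tilt 1.66 tz [-0.88 -1.4 ] F [-0.1  0.3  0.3] open 35.1 j6 1.87
turn frac 0.0002 shift frac [-0.005   0.0002  0.0111] dist 7.3 rows 1 per row shift [-0.005   0.0002  0.0111] turn 0.0002
vise x -202.2 y -40.5 z -9.6 angle 103.4 rad 41.6
t 46.58 pos [449.7 -98.3  69.4] yaw -41.92 tilt 1.66 tz [-0.84 -1.43] F [-0.2 -0.2  1. ] open 35.1 j6 1.87
turn frac 0.0002 shift frac [-0.0047  0.0002  0.0021] dist 3.1 rows 1 per row shift [-0.0047  0.0002  0.0021] turn 0.0002
```

```bash
python3 -m handwheel '[[40,-0.0045,0,0.002,0],[12,0,0,0.0006,0],[12,0,0,0.0006,0],[12,0,0,0.0006,0],[12,0,0,0.0006,0]]' 15; python3 ck.py 120 4;  python3 - <<'E'
from h import *
c=cam("scene"); crop(c,190,130,310,240,"s16",6)
E
```

```text
time: 47.0
ee_pos: [449.5, -95.5, 69.2]
ee_rot: [0.013, 0.933, -0.358, 0.0]
wrist_force: [0.5, 5.2, 1.0]
opening: 0.195
vise x -204.2 y -38.5 z -9.8 angle 104.3 rad 39.7
t 47.0 pos [449.5 -95.5  69.2] yaw -42.0 tilt 1.45 tz [-0.47 -1.37] F [0.5 5.2 1. ] open 17.2 j6 1.87
turn frac -0.0 shift frac [-0.0014 -0.0035  0.0187] dist 11.4 rows 1 per row shift [-0.0014 -0.0035  0.0187] turn -0.0
```

View pics/s16.png

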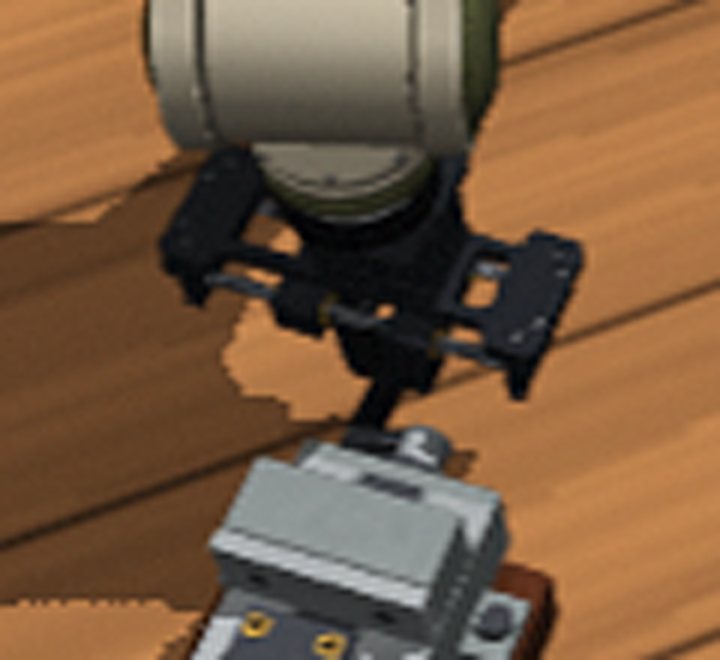

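```bash
cat > cr.py <<'E'
import sys,json,os
from h import *
from scipy.optimize import least_squares
# cr.py dtheta n  ; log pos, rows for next n steps, after settle
for _ in range(2): cam('top')
st=arm.state(); p=st["ee_pos"]; q=st["ee_rot"]; M=R.from_quat([q[1],q[2],q[3],q[0]]).as_matrix()
cur=np.degrees(np.arctan2(M[1,0],M[0,0]))
o=np.array([627.,-203.5]);a=np.radians(-42);X=np.array([np.cos(a),np.sin(a)]);Y=np.array([-X[1],X[0]])
v=p[:2]-o; u=np.array([v@Y,p[2]])
L=json.load(open("log.json")) if os.path.exists("log.json") else []
L.append(u.tolist()); json.dump(L,open("log.json","w"))
c=np.array([1.,79.]) 
if len(L)>=5:
    A=np.array(L[-24:]); c=least_squares(lambda c:np.r_[np.hypot(*(A-c).T)-42,(c-[1,79])*.05],c).x
F=st["wrist_force"]; d=u-c; th=np.arctan2(-d[0],d[1]); 
print("t",round(st["time"],2),"c",c.round(1),"vx",(v@X).round(1),"u",u.round(1),"ang",(np.degrees(th)%360).round(1),"rad",np.hypot(*d).round(1),"yaw",cur.round(1),"tz",(M[:2,2]*57.3).round(1),"Fx,Fy,Fz(vise)",(F[:2]@X).round(1),(F[:2]@Y).round(1),F[2].round(1),"open",round(st["opening"]*88,1))
dt=np.radians(float(sys.argv[1])); n=int(sys.argv[2]); pos=u
for k in range(1,n+1):
    t2=th+k*dt; w=c+42*np.array([-np.sin(t2),np.cos(t2)]); D=w-pos; pos=w
    print([round(-D[0]/600,4),round(-D[1]/600,4)],end=" ")
print()
E
python3 cr.py 20 5
```

```text
t 47.15 c [ 1. 79.] vx -204.2 u [-38.6  69.2] ang 103.9 rad 40.8 yaw -42.0 tz [-0.5 -1.4] Fx,Fy,Fz(vise) -1.9 6.2 -0.1 open 17.7
[np.float64(-0.0079), np.float64(0.0227)] [np.float64(-0.0169), np.float64(0.0175)] [np.float64(-0.0218), np.float64(0.0107)] [np.float64(-0.0242), np.float64(0.0026)] [np.float64(-0.0236), np.float64(-0.0058)]
```

```bash
python3 -m handwheel '[[12,0,-0.008,0.023,0],[12,0,-0.017,0.0175,0]]' 30; python3 cr.py 20 5
```

```text
time: 47.32
ee_pos: [461.1, -83.8, 47.7]
ee_rot: [0.011, 0.933, -0.36, 0.004]
wrist_force: [-2.1, 12.7, 28.0]
opening: 0.193
t 47.42 c [ 1. 79.] vx -203.5 u [-21.   47.6] ang 145.1 rad 38.3 yaw -42.0 tz [-0.  -1.3] Fx,Fy,Fz(vise) -9.2 14.5 19.8 open 17.2
[np.float64(-0.0186), np.float64(0.0152)] [np.float64(-0.0242), np.float64(0.0021)] [np.float64(-0.0235), np.float64(-0.0063)] [np.float64(-0.0199), np.float64(-0.014)] [np.float64(-0.0139), np.float64(-0.0199)]
```

```bash
sed -i 's/\[1.,79.\]/[2.3,81.7]/; s/\[1,79\]/[2.3,81.7]/' cr.py; python3 cr.py 20 5
```

```text
t 47.52 c [ 2.3 81.7] vx -203.6 u [-21.1  47.9] ang 145.4 rad 41.1 yaw -42.0 tz [-0.  -1.3] Fx,Fy,Fz(vise) -8.2 16.0 15.4 open 17.2
[np.float64(-0.0213), np.float64(0.0113)] [np.float64(-0.0242), np.float64(0.002)] [np.float64(-0.0234), np.float64(-0.0064)] [np.float64(-0.0198), np.float64(-0.0141)] [np.float64(-0.0138), np.float64(-0.02)]
```

```bash
python3 -m handwheel '[[12,0,-0.0213,0.0103,0],[12,0,-0.0242,0.001,0]]'; python3 cr.py 20 5
```

```text
time: 47.68
ee_pos: [479.5, -62.6, 43.3]
ee_rot: [0.011, 0.933, -0.359, 0.004]
wrist_force: [-8.0, -6.9, 15.8]
opening: 0.195
t 47.78 c [ 2.3 81.7] vx -203.8 u [ 7.1 43.6] ang 187.2 rad 38.4 yaw -42.0 tz [ 0.1 -1.3] Fx,Fy,Fz(vise) -5.3 2.1 15.2 open 17.1
[np.float64(-0.024), np.float64(-0.0012)] [np.float64(-0.0194), np.float64(-0.0147)] [np.float64(-0.0132), np.float64(-0.0204)] [np.float64(-0.0054), np.float64(-0.0237)] [np.float64(0.003), np.float64(-0.0241)]
```

Run:
```python
from h import *
c=cam("scene"); crop(c,190,130,310,240,"s17",6)
```

```text
(no output)
```

View pics/s17.png

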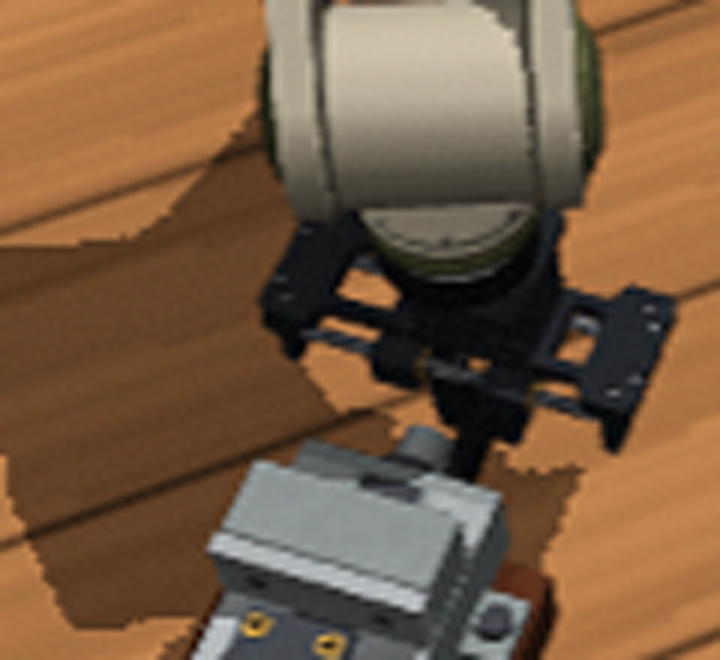

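Run:
```python
from h import *
c=cam("scene")
o=np.array([627.,-203.5]);a=np.radians(-42);X=np.array([np.cos(a),np.sin(a)]);Y=np.array([-X[1],X[0]])
for th in range(90,271,20):
    t=np.radians(th); 
    f=lambda x:np.r_[o+x*X-42*np.sin(t)*Y,75+42*np.cos(t)]
    print(th,[((proj(c,f(x))[0]-[190,130])*6+2.5).round(0).tolist() for x in(-163,-213)])
print(((proj(c,np.r_[o-163*X,75])[0]-[190,130])*6+2.5).round(0))
```

```text
90 [[352.0, 412.0], [392.0, 331.0]]
110 [[361.0, 429.0], [401.0, 348.0]]
130 [[379.0, 446.0], [418.0, 365.0]]
150 [[402.0, 462.0], [441.0, 381.0]]
170 [[429.0, 474.0], [467.0, 393.0]]
190 [[456.0, 482.0], [494.0, 401.0]]
210 [[481.0, 484.0], [518.0, 403.0]]
230 [[500.0, 481.0], [537.0, 399.0]]
250 [[511.0, 472.0], [548.0, 389.0]]
270 [[513.0, 458.0], [551.0, 375.0]]
[432. 435.]
```

```bash
python3 -m handwheel '[[35,0,0,0.0006,0],[35,0,0,0.0006,0]]'; python3 w.py; python3 plan.py 480 -62 38 -42; python3 -m handwheel '[[35,-0.003,0,0.004,0]]'>/dev/null; python3 w.py; python3 plan.py 480 -62 38 -42
```

```text
time: 48.05
ee_pos: [480.6, -61.6, 44.0]
ee_rot: [0.01, 0.933, -0.359, 0.006]
wrist_force: [-0.5, 0.2, -0.0]
opening: 0.322
t 48.15 pos [480.5 -61.7  43.7] yaw -42.05 tilt 1.29 tz [ 0.23 -1.27] F [ 0.7 -0.3 -0.3] open 30.6 j6 1.96
turn frac -0.0001 shift frac [-0.0003  0.001   0.0095] dist 5.7 rows 1 per row shift [-0.0003  0.001   0.0095] turn -0.0001
t 48.33 pos [478.8 -60.4  40.8] yaw -42.05 tilt 1.26 tz [ 0.17 -1.25] F [ 0.2 -0.3  0.2] open 31.0 j6 1.96
turn frac -0.0001 shift frac [0.0033 0.0006 0.0047] dist 3.5 rows 1 per row shift [0.0033 0.0006 0.0047] turn -0.0001
```

```bash
python3 -m handwheel '[[35,0.0005,0,0.005,0]]'>/dev/null; python3 w.py; python3 plan.py 480 -62 38 -42; python3 -m handwheel '[[12,0,0,0.001,0],[12,0,0,0.0006,0],[12,0,0,0.0006,0],[12,0,0,0.0006,0]]' 55; python3 plan.py 480 -62 38 -42;rm log.json; python3 cr.py 20 5
```

```text
t 48.52 pos [478.8 -60.7  37.3] yaw -42.06 tilt 1.24 tz [ 0.12 -1.23] F [-0.2  1.  -0.4] open 31.3 j6 1.96
turn frac -0.0002 shift frac [ 0.003   0.0003 -0.0012] dist 1.9 rows 1 per row shift [ 0.003   0.0003 -0.0012] turn -0.0002
time: 48.85
ee_pos: [479.1, -60.7, 35.5]
ee_rot: [0.009, 0.933, -0.359, 0.005]
wrist_force: [-0.5, 1.1, 6.2]
opening: 0.187
t 48.85 pos [479.1 -60.7  35.5] yaw -42.09 tilt 1.22 tz [ 0.14 -1.21] F [-0.5  1.1  6.2] open 16.4 j6 1.96
turn frac -0.0003 shift frac [ 0.0026  0.0006 -0.0042] dist 3.0 rows 1 per row shift [ 0.0026  0.0006 -0.0042] turn -0.0003
t 48.95 c [ 2.3 81.7] vx -205.5 u [ 7.1 35.6] ang 185.9 rad 46.4 yaw -42.1 tz [ 0.1 -1.2] Fx,Fy,Fz(vise) -1.2 1.5 4.1 open 16.3
[np.float64(-0.0226), np.float64(-0.0139)] [np.float64(-0.0197), np.float64(-0.0143)] [np.float64(-0.0136), np.float64(-0.0201)] [np.float64(-0.0059), np.float64(-0.0236)] [np.float64(0.0025), np.float64(-0.0242)]
```

```bash
sed -i 's/\[2.3,81.7\]/[0.5,77.4]/g' cr.py; rm -f log.json; python3 cr.py 20 5
```

```text
t 49.05 c [ 0.5 77.4] vx -205.6 u [ 7.1 35.5] ang 188.9 rad 42.4 yaw -42.1 tz [ 0.1 -1.2] Fx,Fy,Fz(vise) -1.7 1.1 3.6 open 16.5
[np.float64(-0.0229), np.float64(-0.0085)] [np.float64(-0.0189), np.float64(-0.0153)] [np.float64(-0.0125), np.float64(-0.0208)] [np.float64(-0.0047), np.float64(-0.0239)] [np.float64(0.0038), np.float64(-0.024)]
```

```bash
python3 -m handwheel '[[12,0,-0.023,-0.0085,0],[12,0,-0.019,-0.0153,0]]'; python3 cr.py 20 5
```

```text
time: 49.22
ee_pos: [494.0, -43.6, 48.1]
ee_rot: [0.011, 0.933, -0.36, 0.003]
wrist_force: [-1.0, -8.7, -6.2]
opening: 0.19
t 49.32 c [ 0.5 77.4] vx -205.6 u [31.1 49.1] ang 227.2 rad 41.7 yaw -42.1 tz [-0.  -1.3] Fx,Fy,Fz(vise) 0.0 0.4 3.4 open 16.8
[np.float64(-0.0136), np.float64(-0.0201)] [np.float64(-0.0054), np.float64(-0.0237)] [np.float64(0.003), np.float64(-0.0241)] [np.float64(0.0111), np.float64(-0.0216)] [np.float64(0.0178), np.float64(-0.0165)]
```

Very clean. Continue with longer runs.

```bash
python3 -m handwheel '[[12,0,-0.0136,-0.02,0],[12,0,-0.0054,-0.0237,0],[12,0,0.003,-0.024,0]]'; python3 cr.py 20 5
```

```text
time: 49.57
ee_pos: [501.1, -35.7, 86.3]
ee_rot: [0.011, 0.933, -0.359, 0.002]
wrist_force: [7.2, 1.9, -9.2]
opening: 0.19
t 49.67 c [ 0.5 77.4] vx -205.7 u [40.1 87.6] ang 284.5 rad 40.9 yaw -42.1 tz [-0.1 -1.3] Fx,Fy,Fz(vise) -1.0 5.4 5.4 open 16.2
[np.float64(0.0083), np.float64(-0.0226)] [np.float64(0.017), np.float64(-0.0173)] [np.float64(0.0219), np.float64(-0.0105)] [np.float64(0.0242), np.float64(-0.0023)] [np.float64(0.0235), np.float64(0.0061)]
```

```bash
python3 -m handwheel '[[12,0,0.0083,-0.0226,0],[12,0,0.017,-0.0173,0],[12,0,0.0219,-0.0105,0],[12,0,0.0242,-0.0023,0]]'; python3 cr.py 20 6
```

```text
time: 50.0
ee_pos: [474.3, -65.4, 118.6]
ee_rot: [0.007, 0.934, -0.358, 0.006]
wrist_force: [4.0, 7.8, 9.0]
opening: 0.185
t 50.1 c [ 0.5 77.4] vx -205.9 u [ -1.1 118.4] ang 2.3 rad 41.1 yaw -42.1 tz [ 0.3 -1.1] Fx,Fy,Fz(vise) -3.1 0.0 12.4 open 16.7
[np.float64(0.0238), np.float64(0.0036)] [np.float64(0.0206), np.float64(0.013)] [np.float64(0.0149), np.float64(0.0192)] [np.float64(0.0074), np.float64(0.0232)] [np.float64(-0.001), np.float64(0.0243)] [np.float64(-0.0092), np.float64(0.0225)]
```

```bash
python3 -m handwheel '[[12,0,0.0238,0.0036,0],[12,0,0.0206,0.013,0],[12,0,0.0149,0.0192,0],[12,0,0.0074,0.0232,0]]'; python3 cr.py 20 6
```

```text
time: 50.43
ee_pos: [446.2, -96.9, 84.8]
ee_rot: [0.006, 0.933, -0.359, 0.01]
wrist_force: [3.8, 4.5, 7.0]
opening: 0.191
t 50.53 c [-0.4 76.7] vx -205.8 u [-41.8  83.5] ang 80.7 rad 41.9 yaw -42.1 tz [ 0.6 -1. ] Fx,Fy,Fz(vise) 1.4 -0.5 -6.7 open 16.7
[np.float64(-0.0001), np.float64(0.0243)] [np.float64(-0.0086), np.float64(0.0227)] [np.float64(-0.0158), np.float64(0.0184)] [np.float64(-0.0212), np.float64(0.0119)] [np.float64(-0.024), np.float64(0.0039)] [np.float64(-0.0239), np.float64(-0.0045)]
```

```bash
python3 -m handwheel '[[12,0,0,0.0243,0],[12,0,-0.0086,0.0227,0],[12,0,-0.0158,0.0184,0],[12,0,-0.0212,0.0119,0]]'; python3 cr.py 20 6
```

```text
time: 50.87
ee_pos: [463.4, -78.0, 37.7]
ee_rot: [0.007, 0.933, -0.36, 0.008]
wrist_force: [-1.8, -2.5, 10.7]
opening: 0.187
t 50.97 c [-0.4 76.8] vx -205.6 u [-14.9  37.6] ang 159.6 rad 41.8 yaw -42.1 tz [ 0.6 -1. ] Fx,Fy,Fz(vise) -1.8 5.5 2.2 open 16.8
[np.float64(-0.0238), np.float64(0.0047)] [np.float64(-0.024), np.float64(-0.0041)] [np.float64(-0.0211), np.float64(-0.012)] [np.float64(-0.0158), np.float64(-0.0185)] [np.float64(-0.0085), np.float64(-0.0228)] [np.float64(-0.0002), np.float64(-0.0243)]
```

```bash
python3 -m handwheel '[[12,0,-0.0238,0.0047,0],[12,0,-0.024,-0.0041,0],[12,0,-0.0211,-0.012,0],[12,0,-0.0158,-0.0185,0],[12,0,-0.0085,-0.0228,0]]'; python3 cr.py 20 6
```

```text
time: 51.38
ee_pos: [500.4, -36.2, 66.2]
ee_rot: [0.01, 0.933, -0.359, 0.004]
wrist_force: [8.2, -1.0, -10.8]
opening: 0.181
t 51.48 c [-0.5 76.8] vx -205.8 u [40.2 67.8] ang 257.6 rad 41.7 yaw -42.1 tz [ 0.1 -1.2] Fx,Fy,Fz(vise) 1.0 8.0 2.0 open 16.7
[np.float64(-0.0016), np.float64(-0.0242)] [np.float64(0.0073), np.float64(-0.0232)] [np.float64(0.0148), np.float64(-0.0193)] [np.float64(0.0205), np.float64(-0.013)] [np.float64(0.0237), np.float64(-0.0052)] [np.float64(0.0241), np.float64(0.0032)]
```

```bash
python3 -m handwheel '[[12,0,-0.0016,-0.0242,0],[12,0,0.0073,-0.0232,0],[12,0,0.0148,-0.0193,0],[12,0,0.0205,-0.013,0],[12,0,0.0237,-0.0052,0]]'; python3 cr.py 20 6
python3 - <<'E'
from h import *
c=cam("top"); crop(c,362,130,462,205,"t18",8)
c=cam("scene"); crop(c,195,200,290,275,"s18",8)
E
```

```text
time: 51.9
ee_pos: [477.5, -62.1, 119.1]
ee_rot: [0.008, 0.934, -0.357, 0.006]
wrist_force: [6.7, 4.5, -4.0]
opening: 0.189
t 52.0 c [-0.5 76.9] vx -205.8 u [  3.7 118.9] ang 354.3 rad 42.2 yaw -42.0 tz [ 0.3 -1.2] Fx,Fy,Fz(vise) -0.6 -3.3 3.0 open 16.2
[np.float64(0.0243), np.float64(0.0022)] [np.float64(0.0222), np.float64(0.01)] [np.float64(0.0174), np.float64(0.017)] [np.float64(0.0105), np.float64(0.0219)] [np.float64(0.0024), np.float64(0.0242)] [np.float64(-0.006), np.float64(0.0236)]
```

View pics/s18.png

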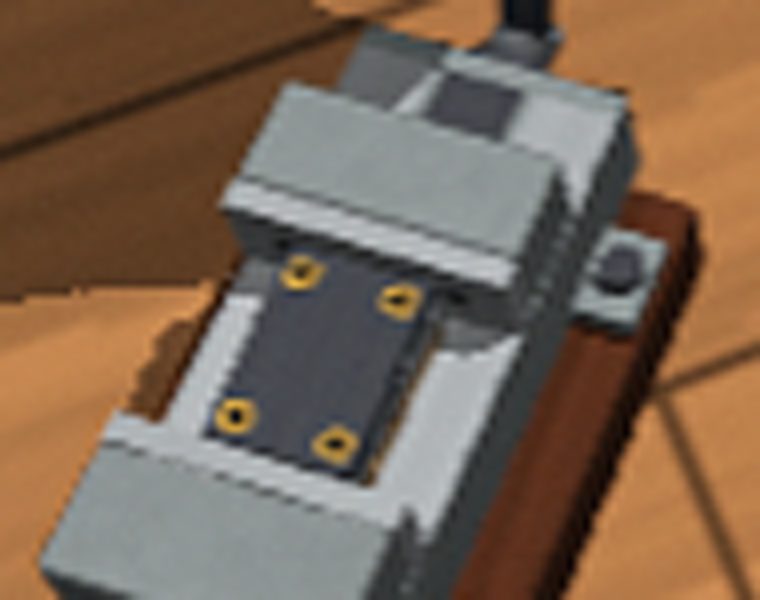

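View pics/t18.png

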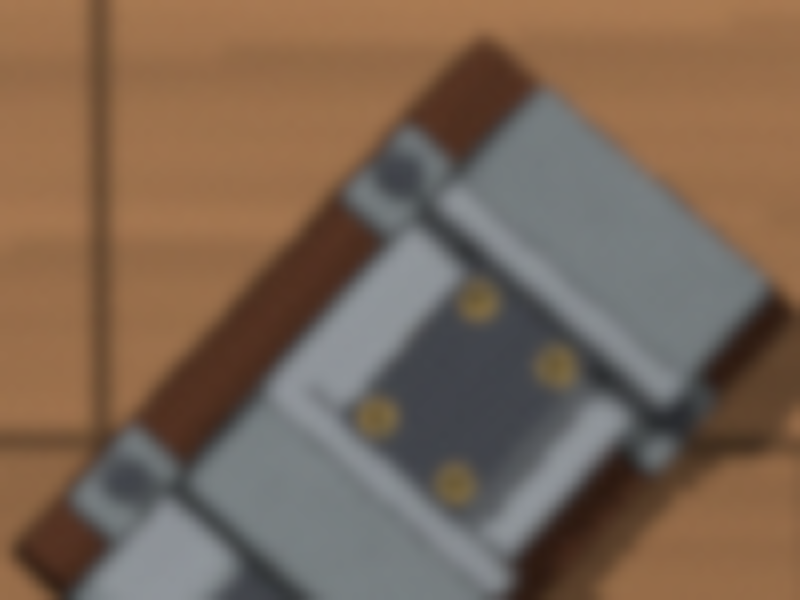

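```bash
python3 -m handwheel '[[12,0,0.0243,0.0022,0],[12,0,0.0222,0.01,0],[12,0,0.0174,0.017,0],[12,0,0.0105,0.0219,0],[12,0,0.0024,0.0242,0]]'; python3 cr.py 20 6
```

```text
time: 52.52
ee_pos: [446.0, -96.9, 76.9]
ee_rot: [0.01, 0.934, -0.356, 0.006]
wrist_force: [-2.8, -3.5, 6.8]
opening: 0.188
t 52.62 c [-0.3 76.9] vx -205.9 u [-41.7  75.4] ang 92.0 rad 41.4 yaw -41.7 tz [ 0.1 -1.3] Fx,Fy,Fz(vise) 1.0 -7.8 -2.6 open 16.3
[np.float64(-0.004), np.float64(0.0238)] [np.float64(-0.0129), np.float64(0.0206)] [np.float64(-0.0192), np.float64(0.015)] [np.float64(-0.0231), np.float64(0.0075)] [np.float64(-0.0243), np.float64(-0.0009)] [np.float64(-0.0225), np.float64(-0.0091)]
```

```bash
python3 -m handwheel '[[12,0,-0.004,0.0238,0],[12,0,-0.0129,0.0206,0],[12,0,-0.0192,0.015,0],[12,0,-0.0231,0.0075,0]]'; python3 cr.py 20 6
```

```text
time: 52.95
ee_pos: [469.9, -71.2, 34.3]
ee_rot: [0.012, 0.934, -0.357, 0.004]
wrist_force: [-4.1, -4.3, 19.9]
opening: 0.188
t 53.05 c [-0.3 76.8] vx -205.3 u [-5.5 34.6] ang 173.0 rad 42.5 yaw -41.7 tz [ 0.1 -1.4] Fx,Fy,Fz(vise) -3.2 5.3 11.6 open 16.6
[np.float64(-0.0244), np.float64(-0.0021)] [np.float64(-0.0224), np.float64(-0.0095)] [np.float64(-0.0178), np.float64(-0.0166)] [np.float64(-0.011), np.float64(-0.0217)] [np.float64(-0.0029), np.float64(-0.0241)] [np.float64(0.0055), np.float64(-0.0237)]
```

```bash
python3 -m handwheel '[[12,0,-0.0244,-0.0021,0],[12,0,-0.0224,-0.0095,0],[12,0,-0.0178,-0.0166,0],[12,0,-0.011,-0.0217,0],[12,0,-0.0029,-0.0241,0]]'; python3 cr.py 20 6
```

```text
time: 53.47
ee_pos: [501.8, -34.8, 75.5]
ee_rot: [0.018, 0.935, -0.355, -0.0]
wrist_force: [3.9, -6.6, -9.3]
opening: 0.185
t 53.57 c [-0.3 76.8] vx -205.7 u [41.7 76.7] ang 270.0 rad 42.1 yaw -41.5 tz [-0.6 -1.9] Fx,Fy,Fz(vise) 1.2 0.6 5.2 open 16.7
[np.float64(0.0043), np.float64(-0.0239)] [np.float64(0.0121), np.float64(-0.0211)] [np.float64(0.0186), np.float64(-0.0156)] [np.float64(0.0228), np.float64(-0.0083)] [np.float64(0.0243), np.float64(-0.0)] [np.float64(0.0229), np.float64(0.0083)]
```

```bash
python3 -m handwheel '[[12,0,0.0043,-0.0239,0],[12,0,0.0121,-0.0211,0]]'; python3 cr.py 20 6;python3 - <<'E'
from h import *
c=cam("top"); crop(c,362,130,462,205,"t19",8)
c=cam("scene"); crop(c,195,200,290,275,"s19",8)
E
```

```text
time: 53.73
ee_pos: [496.9, -40.4, 101.3]
ee_rot: [0.017, 0.935, -0.354, 0.001]
wrist_force: [7.2, -0.1, -8.7]
opening: 0.184
t 53.83 c [-0.3 76.8] vx -205.8 u [ 33.3 102.1] ang 307.0 rad 42.1 yaw -41.5 tz [-0.6 -1.9] Fx,Fy,Fz(vise) 2.0 -0.0 4.3 open 16.3
[np.float64(0.0179), np.float64(-0.0165)] [np.float64(0.0224), np.float64(-0.0095)] [np.float64(0.0243), np.float64(-0.0013)] [np.float64(0.0233), np.float64(0.0071)] [np.float64(0.0194), np.float64(0.0146)] [np.float64(0.0132), np.float64(0.0204)]
```

View pics/s19.png

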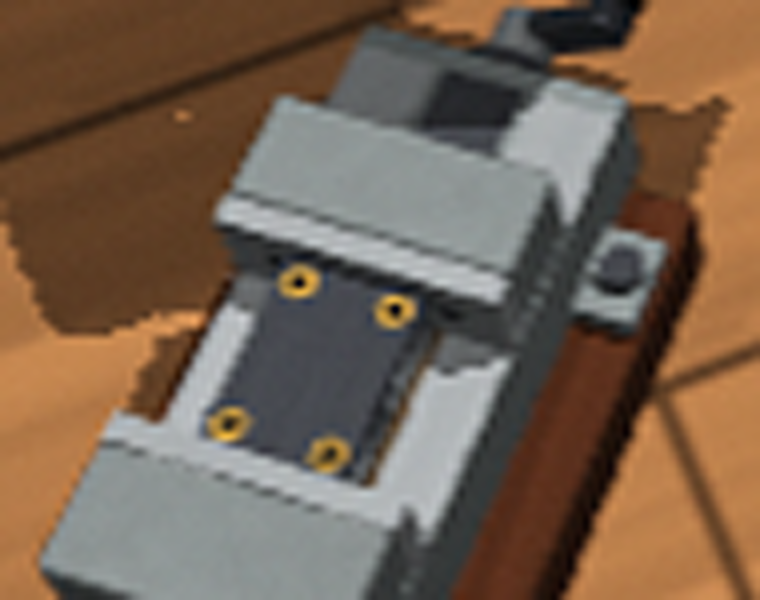

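View pics/t19.png

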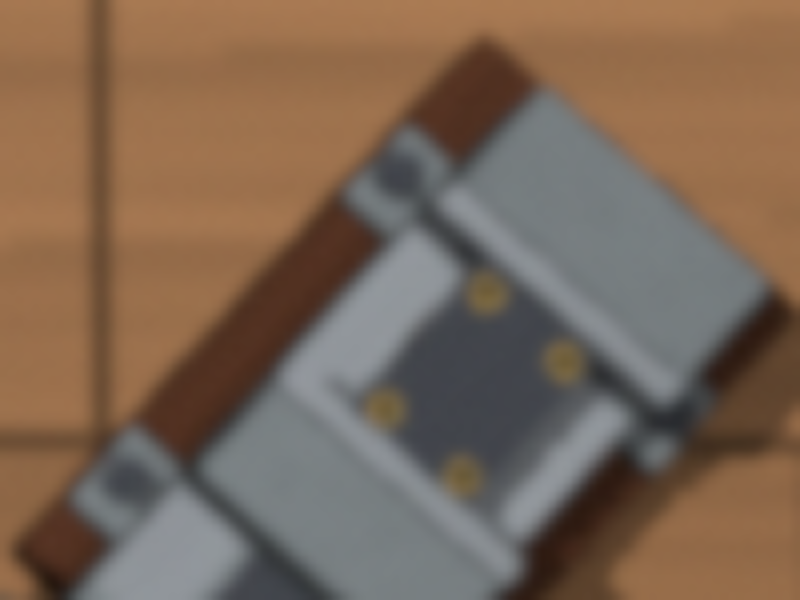

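```bash
python3 -m handwheel '[[12,0,0.0179,-0.0165,0],[12,0,0.0224,-0.0095,0],[12,0,0.0243,-0.0013,0]]'; python3 cr.py 20 6
```

```text
time: 54.18
ee_pos: [474.0, -65.8, 118.4]
ee_rot: [0.013, 0.935, -0.354, 0.003]
wrist_force: [4.0, 8.6, 12.0]
opening: 0.186
t 54.28 c [-0.3 76.7] vx -205.9 u [ -1.6 118.4] ang 1.7 rad 41.7 yaw -41.5 tz [-0.3 -1.6] Fx,Fy,Fz(vise) -2.5 2.3 12.9 open 16.4
[np.float64(0.0238), np.float64(0.0044)] [np.float64(0.0207), np.float64(0.0128)] [np.float64(0.0151), np.float64(0.0191)] [np.float64(0.0076), np.float64(0.0231)] [np.float64(-0.0007), np.float64(0.0243)] [np.float64(-0.009), np.float64(0.0226)]
```

```bash
python3 -m handwheel '[[12,0,0.0238,0.0044,0],[12,0,0.0207,0.0128,0]]'; python3 cr.py 20 6;python3 - <<'E'
from h import *
c=cam("top"); crop(c,362,130,462,205,"t20",8)
E
```

```text
time: 54.45
ee_pos: [456.7, -85.1, 110.0]
ee_rot: [0.012, 0.935, -0.354, 0.005]
wrist_force: [1.6, 4.4, 11.1]
opening: 0.186
t 54.55 c [-0.3 76.7] vx -205.8 u [-27.3 108.9] ang 40.0 rad 42.0 yaw -41.5 tz [-0.1 -1.5] Fx,Fy,Fz(vise) -0.7 -1.6 6.8 open 16.9
[np.float64(0.0156), np.float64(0.0186)] [np.float64(0.0083), np.float64(0.0228)] [np.float64(0.0), np.float64(0.0243)] [np.float64(-0.0083), np.float64(0.0228)] [np.float64(-0.0156), np.float64(0.0186)] [np.float64(-0.0211), np.float64(0.0122)]
```

View pics/t20.png

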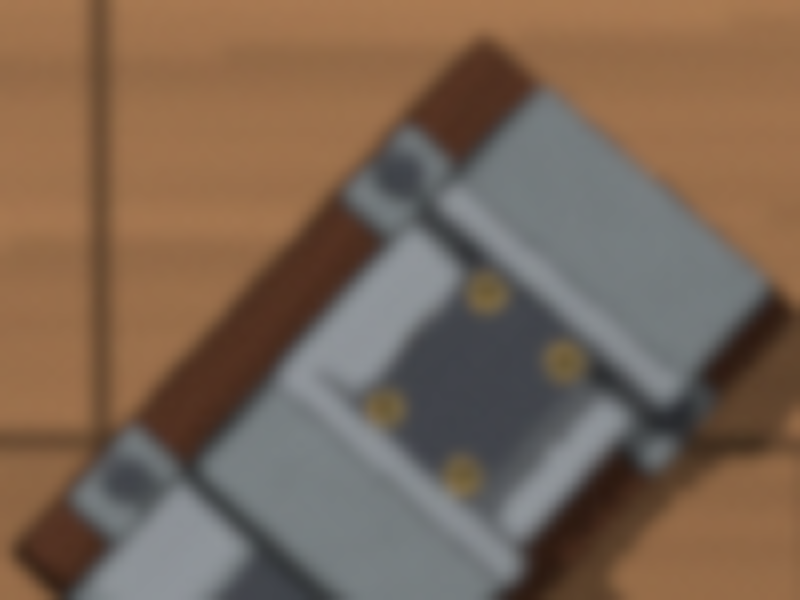

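```bash
python3 -m handwheel '[[12,0,0.0156,0.0186,0],[12,0,0.0083,0.0228,0]]'; python3 cr.py 20 6
```

```text
time: 54.77
ee_pos: [446.3, -96.7, 85.5]
ee_rot: [0.013, 0.935, -0.354, 0.005]
wrist_force: [2.4, 2.8, 9.9]
opening: 0.189
t 54.87 c [-0.3 76.7] vx -205.8 u [-41.7  84.1] ang 79.9 rad 42.1 yaw -41.5 tz [-0.2 -1.5] Fx,Fy,Fz(vise) 0.3 0.3 -0.8 open 16.5
[np.float64(-0.0), np.float64(0.0243)] [np.float64(-0.0083), np.float64(0.0229)] [np.float64(-0.0156), np.float64(0.0187)] [np.float64(-0.021), np.float64(0.0122)] [np.float64(-0.0239), np.float64(0.0043)] [np.float64(-0.024), np.float64(-0.0042)]
```

```bash
python3 -m handwheel '[[12,0,0,0.0243,0],[12,0,-0.0083,0.0229,0]]'; python3 cr.py 20 6;python3 - <<'E'
from h import *
c=cam("top"); crop(c,362,130,462,205,"t21",8)
A=cv2.imread("pics/t19.png").astype(int)
for n in("t20","t21"):
    B=cv2.imread(f"pics/{n}.png").astype(int); d=abs(A-B)[350:600,200:540].max(2); print(n,d.max(),d.mean())
E
```

```text
time: 55.03
ee_pos: [449.2, -94.0, 56.3]
ee_rot: [0.013, 0.935, -0.355, 0.004]
wrist_force: [1.0, 4.2, 14.1]
opening: 0.183
t 55.13 c [-0.3 76.7] vx -205.6 u [-36.7  55.5] ang 120.3 rad 42.1 yaw -41.5 tz [-0.1 -1.5] Fx,Fy,Fz(vise) 0.3 5.8 3.6 open 16.5
[np.float64(-0.0159), np.float64(0.0184)] [np.float64(-0.0211), np.float64(0.0121)] [np.float64(-0.024), np.float64(0.0041)] [np.float64(-0.0239), np.float64(-0.0043)] [np.float64(-0.021), np.float64(-0.0123)] [np.float64(-0.0155), np.float64(-0.0187)] 
t20 13 1.6612
t21 16 1.4676941176470588
```

```bash
python3 -m handwheel '[[12,0,-0.0159,0.0184,0],[12,0,-0.0211,0.0121,0]]'; python3 cr.py 20 6
```

```text
time: 55.35
ee_pos: [463.7, -77.9, 37.2]
ee_rot: [0.014, 0.935, -0.355, 0.004]
wrist_force: [-3.6, -5.3, 17.6]
opening: 0.189
t 55.45 c [-0.3 76.7] vx -205.4 u [-14.8  37.1] ang 160.0 rad 42.1 yaw -41.5 tz [-0.1 -1.6] Fx,Fy,Fz(vise) -1.3 2.1 9.6 open 16.5
[np.float64(-0.024), np.float64(0.004)] [np.float64(-0.0239), np.float64(-0.0042)] [np.float64(-0.0211), np.float64(-0.0122)] [np.float64(-0.0156), np.float64(-0.0186)] [np.float64(-0.0083), np.float64(-0.0228)] [np.float64(-0.0), np.float64(-0.0243)]
```

```bash
python3 -m handwheel '[[12,0,-0.024,0.004,0],[12,0,-0.0239,-0.0042,0]]'; python3 cr.py 20 6; python3 -m handwheel '[[12,0,-0.0211,-0.0122,0]]'; python3 cr.py 20 6
```

```text
time: 55.62
ee_pos: [482.0, -57.3, 36.1]
ee_rot: [0.016, 0.935, -0.355, 0.002]
wrist_force: [-7.1, -15.6, 10.2]
opening: 0.188
t 55.72 c [-0.3 76.7] vx -205.5 u [12.7 36.5] ang 198.0 rad 42.2 yaw -41.4 tz [-0.3 -1.8] Fx,Fy,Fz(vise) 1.0 -5.4 10.0 open 16.7
[np.float64(-0.0214), np.float64(-0.0117)] [np.float64(-0.0163), np.float64(-0.0181)] [np.float64(-0.0091), np.float64(-0.0225)] [np.float64(-0.0008), np.float64(-0.0243)] [np.float64(0.0075), np.float64(-0.0231)] [np.float64(0.015), np.float64(-0.0192)] 
time: 55.8
ee_pos: [489.7, -48.4, 42.4]
ee_rot: [0.017, 0.935, -0.354, 0.001]
wrist_force: [-4.1, -17.0, -2.7]
opening: 0.188
t 55.9 c [-0.3 76.7] vx -205.6 u [25.2 43.3] ang 217.4 rad 42.0 yaw -41.4 tz [-0.4 -1.9] Fx,Fy,Fz(vise) 3.1 -7.8 3.6 open 16.3
[np.float64(-0.0165), np.float64(-0.0179)] [np.float64(-0.0093), np.float64(-0.0224)] [np.float64(-0.0011), np.float64(-0.0243)] [np.float64(0.0073), np.float64(-0.0232)] [np.float64(0.0148), np.float64(-0.0193)] [np.float64(0.0205), np.float64(-0.0131)]
```

```bash
python3 -m handwheel '[[38,0,0,0,0],[38,0,0,0,0],[38,0,0,0,0],[38,-0.003,0,-0.03,0],[38,-0.003,0,-0.04,0],[38,-0.003,0,-0.05,0],[38,0,0,-0.06,0],[38,0,0,-0.06,0],[38,-0.03,-0.03,-0.04,0],[38,-0.04,-0.04,0,0],[38,-0.04,-0.04,0,0],[38,-0.04,-0.04,0,0]]'; python3 w.py
python3 - <<'E'
from h import *
c=cam("top"); crop(c,342,120,462,220,"t22",6)
A=cv2.imread("pics/t19.png").astype(int); crop(c,362,130,462,205,"t22b",8); B=cv2.imread("pics/t22b.png").astype(int); d=abs(A-B)[350:600,200:540].max(2); print(d.max(),d.mean())
c=cam("scene"); crop(c,195,170,295,270,"s22",6); cv2.imwrite("pics/s22f.png",c["image"][:,:,::-1])
E
```

```text
time: 56.9
ee_pos: [478.7, 90.8, 210.6]
ee_rot: [0.017, 0.934, -0.357, -0.005]
wrist_force: [0.0, 0.0, 0.0]
opening: 0.379
17 2.512741176470588
```

View pics/s22.png

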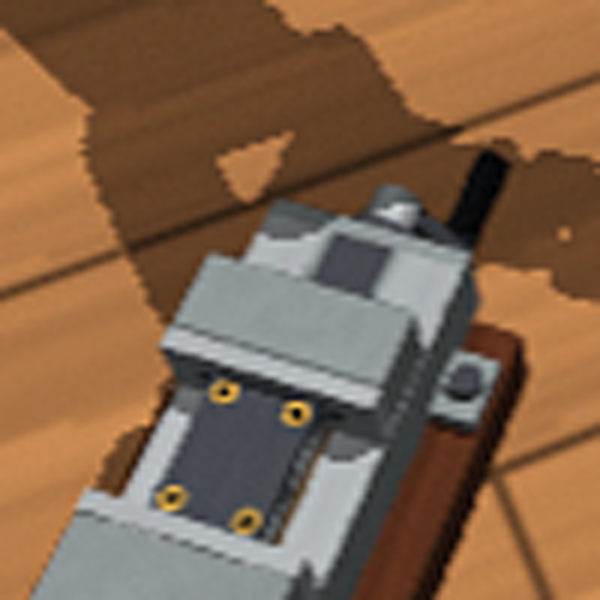

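View pics/t22.png

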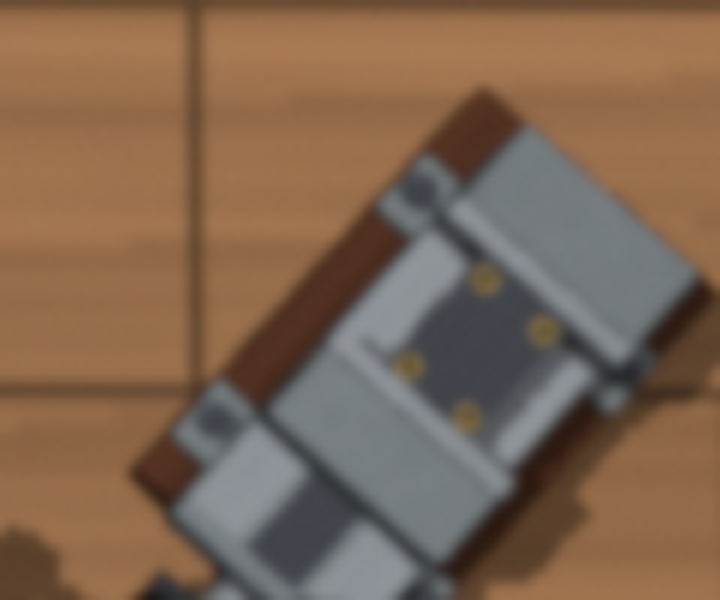

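View pics/s22f.png

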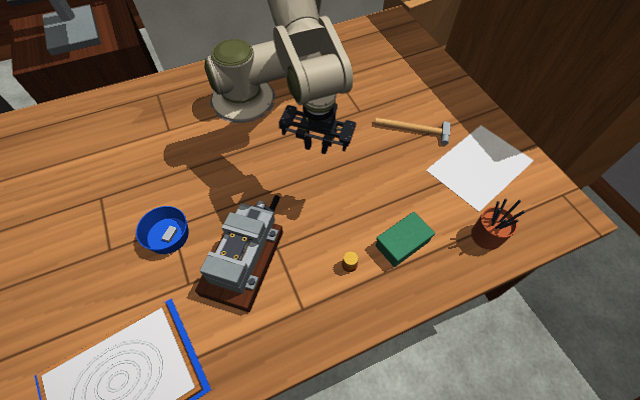

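Run:
```python
from h import *
c=cam("scene"); s=12; x0,y0=215,225; crop(c,x0,y0,x0+45,y0+45,"s23",s)
im=cv2.imread("pics/s23.png")
o=np.array([627.,-203.5]);a=np.radians(-42);X=np.array([np.cos(a),np.sin(a)]);Y=np.array([-X[1],X[0]])
for z in(125,117,111,105,95):
    P=[np.r_[o+x*X+25.5*Y,z] for x in(-29,40)]; uv=((proj(c,P)-[x0,y0])*s+s/2-.5); print(z,uv.round(0).tolist())
```

```text
125 [[406.0, 149.0], [273.0, 435.0]]
117 [[412.0, 165.0], [280.0, 449.0]]
111 [[416.0, 177.0], [285.0, 460.0]]
105 [[421.0, 188.0], [290.0, 471.0]]
95 [[428.0, 208.0], [298.0, 488.0]]
```

View pics/s23.png

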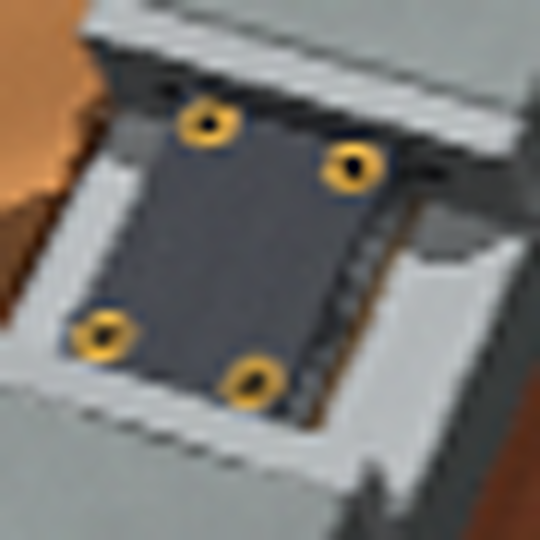

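```bash
python3 -c "
from station import arm
s=arm.state(); print(s['time'],s['wrist_force'].round(1),abs(s['joint_velocities']).max().round(3)); print(arm.close_job())"
```

```text
57.15 [-0.5 -0.  -1.1] 0.025
the job is handed in; nothing more can be done
None
```

I finished the vise job and handed it in at 57 s of the 210 s allowed; no verdict came back.

- **Offcut:** it was moved into the scrap tub first, and the last picture still shows it there.
- **Pile:** the wood board is on the bed, then the two blanks present, then the steel template. I squeezed the pile once with the gripper to bring the sides flush.
- **Press:** with the jaw still clear, I pushed the template down with about 15 N.
- **Clamping:** I cranked the vise closed. The jaw stopped on the pile and had not moved when I turned the crank about three quarters of a turn further. The handle force had risen to about 17 N, from about 9 N when turning freely.
- **Bystanders:** the jar, tin box and hammer look untouched, and the gripper is well away from everything.

**Checks that were off:**
- My grip slipped on the crank once, so I took hold again and carried on.
- The gripper was leaning 1.5 to 2.4 degrees during the squeeze and press. The last picture suggests the board sits about 1 to 2 mm to one side of the template, close to the limit of what the camera can resolve. I left it, because the jaw already held the pile.

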